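Count out three handle blanks on a rocking counting board

TASK

Put every handle blank from the stock tray into the channel of the counting board, open its yellow gate fully, and tilt the board by its red bar so that the blanks roll and fill the three blue-floored pockets. Then tip the board back so that the excess returns to the channel, slide the gate shut to its end stop, and leave the board tipped back with every blank in a pocket or in the channel. Do not disturb the mallet, the wax tin or the carved rosette.

Things in the scene. Friction and masses are not known exactly. Their poses are not given: they have to be found in the camera images.
- board_axle (a point): Middle of the wooden rocking board's axle, 150 mm above the bench; this frame (mm) rocks with the board: +x along it from the channel to the pockets and red bar, y across, z up from its deck. Board x -207 to 172. Lane 77 wide (y +-38.5), deck at z = 12, walls 7 to 8 thick with tops at z = 34; along x -195 to -20 the side walls carry flared lips up to z = 47, 110 wide at the top.
- board (a joint): Rocking angle of the board, rad, -0.6 to 0.6: 0 level, negative = tipped back (channel end down), positive = pocket end down. Starts tipped back. Stiff hinge (0.8 N m friction): stays where it is left; about 4 N at the red bar moves it.
- tilt_bar (a point): Centre of the red round bar by which the board is tilted: 16 mm diameter, 82 mm long along the board's y, at x = 212, z = 55 mm of the board_axle frame, on two brackets at y = +-36 mm. Pinch it from above, fingers closing along the board's x, and carry it on its arc about the axle; it turns in the fingers, so the gripper need not rotate.
- channel (a point): Middle of the channel at a blank's centre height: x = -100, z = 24 mm of the board_axle frame. The channel is the deck from the end wall at x = -200 to the gate at x = 0; a blank lies across the lane (length along y). With the board tipped back, a blank set down in it rolls away from the gate and queues at the end wall. The grey lining is slick. Between gate and end wall at x = 165 are the pockets and a run-out deck.
- pocket1 (a point): Where the centre of a blank lies when it is down in pocket 1 (nearest the gate); x = 30, z = 1 mm of the board_axle frame. The blue-floored pocket spans the lane, 26.5 mm long along x, 23 mm deep; a blank in it lies level with the deck (1 mm proud) and others roll over it once the board is tilted past about 0.45 rad; at less they can stick.
- pocket2 (a point): Where the centre of a blank lies when it is down in pocket 2 (the middle one); x = 66, z = 1 mm of the board_axle frame. The blue-floored pocket spans the lane, 26.5 mm long along x, 23 mm deep; a blank in it lies level with the deck (1 mm proud) and others roll over it once the board is tilted past about 0.45 rad; at less they can stick.
- pocket3 (a point): Where the centre of a blank lies when it is down in pocket 3 (nearest the red bar); x = 102, z = 1 mm of the board_axle frame. The blue-floored pocket spans the lane, 26.5 mm long along x, 23 mm deep; a blank in it lies level with the deck (1 mm proud) and others roll over it once the board is tilted past about 0.45 rad; at less they can stick.
- gate (a joint): Gate opening, m: 0 = shut against its end stop (steel blade 18 mm high reaching 50 mm into the lane, no blank can pass), 0.055 = fully open (blade clear of the lane). Slides along the board's y, opening towards +y, 2 N friction, stays where it is left. Starts shut or partly open.
- gate_tab (a point): Centre of the yellow upright tab that moves the gate: 30 mm along the board's x, 14 mm thick along y, from 20 mm below to 14 mm above this point; at x = 0, z = 42 mm of the board_axle frame, y = 81.5 mm shut, 136.5 mm open. 28 mm clear of the board's wall when shut. Pinch from above, fingers closing along y.
- blank1_c (a point): Centre of blank 1: pale turned wooden tool-handle blank with a brass ferrule near one end and a dark ring near the other, a plain cylinder 70 mm long, 24 mm diameter, about 30 g, that rolls freely. x axis along its length. None all the time if absent in this start (4 to 6 of the six are there).
- blank2_c (a point): Centre of blank 2: pale turned wooden tool-handle blank with a brass ferrule near one end and a dark ring near the other, a plain cylinder 70 mm long, 24 mm diameter, about 30 g, that rolls freely. x axis along its length. None all the time if absent in this start (4 to 6 of the six are there).
- blank3_c (a point): Centre of blank 3: pale turned wooden tool-handle blank with a brass ferrule near one end and a dark ring near the other, a plain cylinder 70 mm long, 24 mm diameter, about 30 g, that rolls freely. x axis along its length. None all the time if absent in this start (4 to 6 of the six are there).
- blank4_c (a point): Centre of blank 4: pale turned wooden tool-handle blank with a brass ferrule near one end and a dark ring near the other, a plain cylinder 70 mm long, 24 mm diameter, about 30 g, that rolls freely. x axis along its length. None all the time if absent in this start (4 to 6 of the six are there).
- blank5_c (a point): Centre of blank 5: pale turned wooden tool-handle blank with a brass ferrule near one end and a dark ring near the other, a plain cylinder 70 mm long, 24 mm diameter, about 30 g, that rolls freely. x axis along its length. None all the time if absent in this start (4 to 6 of the six are there).
- blank6_c (a point): Centre of blank 6: pale turned wooden tool-handle blank with a brass ferrule near one end and a dark ring near the other, a plain cylinder 70 mm long, 24 mm diameter, about 30 g, that rolls freely. x axis along its length. None all the time if absent in this start (4 to 6 of the six are there).
- tray: Fixed stock tray, origin under its centre, 200 mm (x) by 242 mm (y), six troughs in 2 columns (x = +-47) by 3 rows (y = -68, 0, 68), each 38 mm wide along y, trough floor at z = 6 mm, grey pads between at z = 12; x walls reach z = 22, y walls 16. Each blank starts in a trough of its own, lying along the tray's x.
- mallet: Bystander: dark round carver's mallet standing on its head, 92 mm diameter, 220 mm tall, origin under it. Leave alone.
- wax_tin: Bystander: green tin, 72 mm diameter, 60 mm tall, origin under it. Leave alone.
- rosette: Bystander: carved rosette on a wooden block 110 x 110 mm, about 50 mm tall, origin under it. Leave alone.
Not all that is in view belongs to the job. What is shaped like the part that bears blank6_c but green is not meant.

How it is judged:
By the outcome, as a careful person would: the job done as asked, in the order asked, and still so for the second after the job is handed in, with the robot touching nothing.
Of blank1, blank2, blank3, blank4, blank5, blank6 only 4 to 6 are there at a start; the rules pass over those that are not, and their reading is None.
At some moment in a run one of blank1, blank2, blank3, blank4, blank5, blank6 may be knocked a few centimetres aside while the robot is not near it.
It also fails if it takes over 210 s, if anything falls off the work surface, if the arm or the gripper's body presses on something with over 40 N, if the wrist force passes 120 N, or if a joint passes its speed limit or range.

ROBOT

A 6-joint arm with a two-finger parallel gripper is mounted at the origin on the work surface. World frame = base frame: x ahead of the robot, y to its left, z up, the work surface at z = 0. Lengths are in m, angles in rad, forces in N, time in s.
With the tool pointing down it reaches from about 0.35 to 0.85 m from the base axis. Payload 8.1 kg.
Tool frame: the origin (TCP) lies midway between the tips of the shut fingers; the grasp point (between the pads) lies 19 mm behind it; z points along the fingers, y is the line along which they close (so a half turn about z gives the same grasp; the last joint's range is limited). The gripper opens to 93 mm and grips with 3 to 60 N. Pads are 15 mm wide; open, the fingers measure 128 mm over their backs; the gripper's body (75 mm by 188 mm) begins 65 mm behind the grasp point.
Start: joints at [1.016, 0.13, 1.488, -0, 1.523, -0.085], TCP at [0.272, 0.535, 0.219] pointing down, gripper open.
Joint ranges: [-2.96, 2.96], [-0.89, 2.26], [0.02, 2.5], [-1.34, 4.48], [0, 2.73], [-2.66, 2.66]. Speed limits (rad/s): [2.39, 2.39, 2.79, 3.14, 3.14, 3.14].

INTERFACE

Orientations are given as a rotation vector (axis times angle).
In Python, from plant import read_state, read_camera, get_calibration, close_job gives the robot as it stands.
- The arm moves only by the shell command python3 -m crank 'ROWS' [FORCE]. ROWS is JSON, a list that holds one entry, the list of rows, each a list of 7 numbers: the gripper's target within -1 to 1 (fully open at 1, half-way at 0, shut at -1), then the shift along the tool's x, y, z as a fraction of full scale, then the turn, a rotation vector about the tool's x, y, z as a fraction of full scale. In form: [[[grip, x, y, z, rx, ry, rz], ...]]. A call has exactly 5 rows; each row is the pose to reach, as a shift and turn from the pose commanded when the call began, along the tool's axes at that moment; what a row does not reach only later rows make up. Full scale, the value 1, is 0.5 m for a shift and 90 degrees for a turn. A row lasts 1/8 s, in which the tool goes at most 62.5 mm and 10.7 degrees, less where a joint would pass 70% of its speed; a pose out of reach is approached as far as the arm can. A call with a number of a shift or a turn outside -1 to 1 is refused whole. A call with a gripper value outside its range is refused whole. The fingers move at their own pace and stop on an object; FORCE is the grip in N (left out, the last holds). Time passes only in rows, so rows that repeat a pose let the fingers close, or fill a call up. It gives the time, the measured TCP pose, the force, the opening and the grip force at its end, in the units of the state.
- read_state(): the state, without advancing time (a new reading comes with each control period).
- read_camera(name): name is "side" or "top"; returns the picture (400x640x3 uint8, red, green, blue); there is no depth.
- get_calibration(name): a dict with "fx", "fy", "cx", "cy" (pixels), "eye" and "orientation" of the camera in the world. Camera axes: x right, y down, z forward; pixel columns grow to the right and rows downward; lengths in m; the calibration is good to about 2 mm. A picture is of the moment at which its call begins. get_calibration takes no time and is no camera call.
- close_job(): hands the job in; it is judged then, once.
The state is a dict: "t": time; "q": joint angles; "dq": joint speeds; "joint_torque": joint torques, N m; "tool_pos": TCP position; "orientation": TCP orientation; "force": force on the tool from outside, world axes, zero at the start; "wrist_torque": the same for the moment, N m; "opening": finger opening in m; "gripper_force": force on a finger pad.
Only numpy, scipy, OpenCV 4.12 (cv2) and the standard library are available. Lean on these libraries where they do the work, as an engineer would, in place of code of your own. Each camera call takes 0.05 s, during which the arm holds its last target. There are 200 camera calls.

## Working session

There is one attempt and no reset: what is moved stays moved. The work goes in short steps, Python scripts to look and compute and a shell command to move; the robot and the scene stay as the last step left them, time stands still between calls to the robot, and variables do not carry over. Pictures are saved under pics/ and viewed, at most 14 in all, crops included, and the job is handed in when it is done.

```bash
ls; mkdir -p pics; python3 - <<'E'
from plant import *
import cv2
for n in("top","side"):
    c=get_calibration(n);print(n,c)
    cv2.imwrite(f"pics/{n}0.png",read_camera(n)[:,:,::-1])
s=read_state();print({k:s[k] for k in("t","tool_pos","orientation","opening","force")})
E
```

```text
pics
top {'fx': 460.024476946664, 'fy': 460.024476946664, 'cx': 316.7652037577727, 'cy': 205.23490967980283, 'eye': array([0.33579447, 0.09121944, 1.64369649]), 'orientation': array([-2.13987882,  2.09864063, -0.2039123 ])}
side {'fx': 364.1595362368347, 'fy': 364.1595362368347, 'cx': 313.07750824577727, 'cy': 196.96851992583666, 'eye': array([0.32100116, 0.80782187, 0.81229939]), 'orientation': array([-0.50261497,  2.65928072, -1.21339915])}
{'t': 0.1, 'tool_pos': array([0.27133027, 0.53457864, 0.21770283]), 'orientation': array([-7.31020095e-01, -3.05485888e+00,  2.42740561e-03]), 'opening': 0.09302486830428783, 'force': array([-0.67767757, -0.16612374,  0.06659134])}
```

View pics/top0.png

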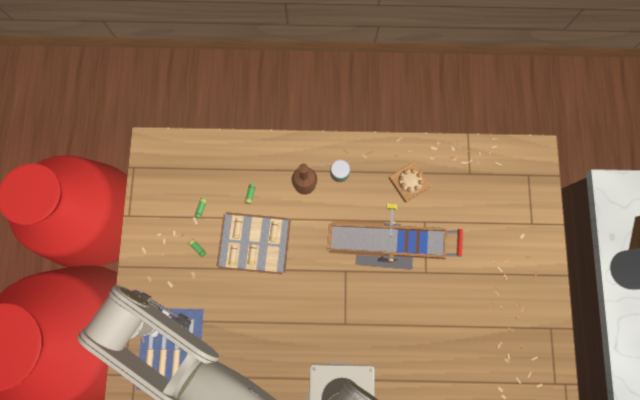

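View pics/side0.png

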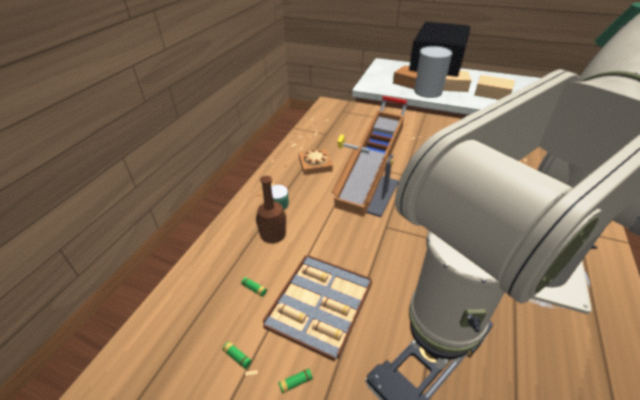

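Top view: the tray is at about (254,242) with 4 blanks in it. The board runs from x=328 to 463 at row 241, with the red bar at (460,242) and the yellow tab at (392,207). The green decoys lie outside the tray. Next I'll measure.

```bash
cat > h.py <<'E'
from plant import *
import cv2, numpy as np
from scipy.spatial.transform import Rotation as R
def ray(n,u,v):
    c=get_calibration(n); d=R.from_rotvec(c["orientation"]).apply([(u-c["cx"])/c["fx"],(v-c["cy"])/c["fy"],1]); return c["eye"],d
def onz(n,u,v,z):
    e,d=ray(n,u,v); return e+d*(z-e[2])/d[2]
def two(a,b):
    (e,d),(f,g)=ray("top",*a),ray("side",*b)
    s=np.linalg.lstsq(np.c_[d,-g],f-e,rcond=None)[0]; p,q=e+s[0]*d,f+s[1]*g
    return (p+q)/2,np.linalg.norm(p-q)
def proj(n,p):
    c=get_calibration(n); x=R.from_rotvec(c["orientation"]).inv().apply(np.array(p)-c["eye"]); return c["fx"]*x[0]/x[2]+c["cx"],c["fy"]*x[1]/x[2]+c["cy"]
def blobs(im,lo,hi,amin=8):
    m=cv2.inRange(cv2.cvtColor(im,cv2.COLOR_RGB2HSV),lo,hi)
    k,l,st,ce=cv2.connectedComponentsWithStats(m)
    return [(tuple(ce[i].round(1)),st[i].tolist()) for i in range(1,k) if st[i][4]>=amin],m
def shift(p,w=None):
    "rows' xyz (fraction) to bring the TCP to world p, tool down"
    s=read_state(); return (R.from_rotvec(s["orientation"]).inv().apply(np.array(p)-s["tool_pos"])/0.5).round(3)
E
python3 - <<'E'
from h import *
for n in("top","side"):
    im=read_camera(n)
    for nm,lo,hi in(("red",(0,180,90),(8,255,255)),("yel",(24,150,120),(34,255,255)),("blue",(105,150,60),(130,255,255))):
        print(n,nm,blobs(im,lo,hi,6)[0])
    x,y,w,h=(205,190,270,90) if n=="top" else (220,80,220,290)
    k=(2.9 if n=="top" else 2)
    cv2.imwrite(f"pics/{n}1.png",cv2.resize(im[y:y+h,x:x+w,::-1],None,fx=k,fy=k,interpolation=cv2.INTER_CUBIC))
for u,v in((222,213),(289,217),(286,273),(219,270)): print(onz("top",u,v,.012))
E
```

```text
top red [((np.float64(56.9), np.float64(274.6)), [0, 156, 126, 244, 23004]), ((np.float64(459.0), np.float64(237.5)), [459, 235, 1, 6, 6])]
top yel [((np.float64(391.6), np.float64(206.4)), [387, 205, 10, 4, 30])]
top blue []
side red [((np.float64(395.1), np.float64(100.2)), [384, 98, 21, 6, 51])]
side yel [((np.float64(340.6), np.float64(139.9)), [338, 135, 6, 12, 52])]
side blue []
[0.61978232 0.43725994 0.012     ]
[0.60988542 0.1955332  0.012     ]
[0.41031229 0.19988853 0.012     ]
[0.4161791  0.43580772 0.012     ]
```

View pics/top1.png

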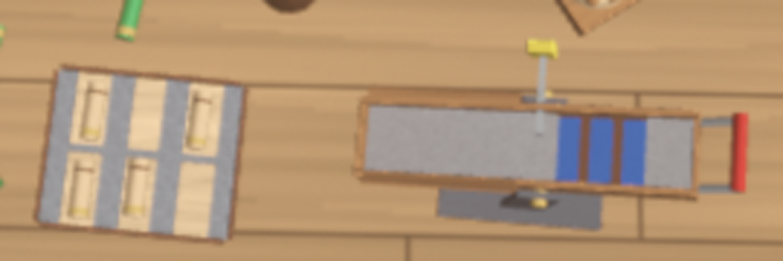

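View pics/side1.png

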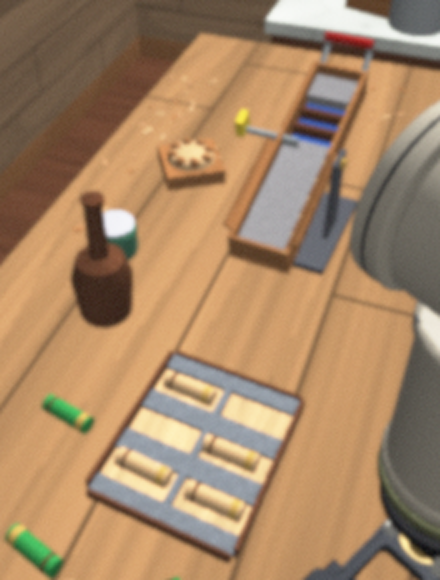

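```bash
python3 - <<'E'
from h import *
im=read_camera("top");ims=read_camera("side")
for n,i in(("top",im),("side",ims)):
    b,m=blobs(i,(0,150,60),(6,255,255),20);print(n,b)
    b2,_=blobs(i,(170,150,60),(180,255,255),5);print(b2)
s=read_state();M=R.from_rotvec(s["orientation"]).as_matrix();print("tool axes",M.round(3).tolist(),s["q"].round(3))
bar,e=two((460.2,242.4),(395,101));print("bar",bar,e)
tab,e=two((391.6,206.4),(340.6,139.9));print("tab",tab,e)
sc=lambda u,v:(205+u/2.9,190+v/2.9)
T=[onz("top",*sc(*p),.02) for p in((62,66),(245,87),(230,240),(37,222))];c=np.mean(T,0)
ex=(T[0]+T[1]-T[2]-T[3])[:2];ey=(T[0]-T[1]+T[3]-T[2])[:2]
print("tray",c,np.linalg.norm(T[0]-T[1]),np.linalg.norm(T[1]-T[2]),"yaw",np.arctan2(ex[1],ex[0]),np.arctan2(-ey[0],ey[1]))
for p in((93,108),(199,115),(83,188),(137,186)): print("blank",onz("top",*sc(*p),.02))
y=(np.arctan2(ex[1],ex[0])+np.arctan2(-ey[0],ey[1]))/2
for i in(1,-1):
  for j in(-1,0,1):print("trough",i,j,c[:2]+R.from_euler("z",y).as_matrix()[:2,:2]@[i*.047,j*.068])
for n,p in(("chan end left-bot",(362,178)),("left-top",(365,98)),):
    print(n,onz("top",*sc(*p),.1))
E
```

```text
top [((np.float64(58.6), np.float64(275.1)), [0, 155, 127, 245, 24177]), ((np.float64(459.7), np.float64(241.5)), [457, 229, 6, 27, 117])]
[]
side [((np.float64(394.5), np.float64(100.1)), [383, 97, 23, 8, 92])]
[]
tool axes [[-0.892, 0.453, -0.0], [0.453, 0.892, -0.001], [0.0, -0.001, -1.0]] [ 1.016  0.131  1.489 -0.     1.523 -0.085]
bar [ 0.5000834  -0.34063957  0.25581126] 0.00206475587089923
tab [ 0.62139742 -0.14434862  0.19259032] 0.001817324115894859
tray [0.51390587 0.31433972 0.02      ] 0.2280125062652802 0.18744739508287897 yaw -0.08318618149688674 -0.08414304483301133
blank [0.5679554  0.37885446 0.02      ]
blank [0.56182402 0.24833452 0.02      ]
blank [0.46972227 0.38583112 0.02      ]
blank [0.47342058 0.32038112 0.02      ]
trough 1 -1 [0.55505891 0.24264992]
trough 1 0 [0.56074147 0.31041207]
trough 1 1 [0.56642403 0.37817421]
trough -1 -1 [0.46138771 0.25050522]
trough -1 0 [0.46707027 0.31826737]
trough -1 1 [0.47275283 0.38602952]
chan end left-bot [0.48092834 0.04939874 0.1       ]
left-top [0.57451563 0.04719497 0.1       ]
```

```bash
cat >> h.py <<'E'
def go(p,yaw=86.5):
    s=read_state();r=R.from_rotvec(s["orientation"]);g=R.from_matrix(np.c_[[np.sin(np.radians(yaw))*-1,np.cos(np.radians(yaw)),0],[np.cos(np.radians(yaw)),np.sin(np.radians(yaw)),0],[0,0,-1]])
    print("shift",shift(p),"turn",(np.degrees((r.inv()*g).as_rotvec())/90).round(3),"q",s["q"].round(2),"t",s["t"])
E
python3 -c "
from h import *
go((.471,.386,.10))
for n in('top','side'):
  pass
b=two((459.7,241.5),(394.5,100.1));print(b)"
```

```text
shift [-0.491 -0.085  0.237] turn [-0.   -0.   -0.26] q [ 1.02  0.13  1.49 -0.    1.52 -0.09] t 0.3
(array([ 0.50199993, -0.33795999,  0.26000963]), np.float64(0.0026285721026147054))
```

```bash
python3 -m crank '[[[0.08,-0.12,-0.02,0.06,0,0,-0.1],[0.08,-0.24,-0.04,0.12,0,0,-0.2],[0.08,-0.37,-0.06,0.18,0,0,-0.26],[0.08,-0.49,-0.085,0.237,0,0,-0.26],[0.08,-0.491,-0.085,0.237,0,0,-0.26]]]' 20
python3 -c "
from h import *
print(read_state()['opening']);go((.471,.386,.0145),85.5)
print([b for b in blobs(read_camera('top'),(0,150,60),(6,255,255),20)[0]])
cv2.imwrite('pics/s2.png',cv2.resize(read_camera('side')[230:400,220:440,::-1],None,fx=3,fy=3,interpolation=2))"
```

```text
t: 0.92
tool_pos: [0.4724, 0.3832, 0.098]
orientation: [-0.101, -3.138, 0.003]
force: [0.2, 0.7, 0.5]
opening: 0.0511
gripper_force: 0.0
0.051073773271287946
shift [0.003 0.006 0.167] turn [-0.001 -0.001  0.009] q [ 0.6   0.24  1.59 -0.    1.31 -0.91] t 0.925
[((np.float64(60.9), np.float64(278.2)), [0, 155, 127, 245, 25636]), ((np.float64(459.7), np.float64(241.5)), [457, 229, 6, 27, 118])]
```

View pics/s2.png

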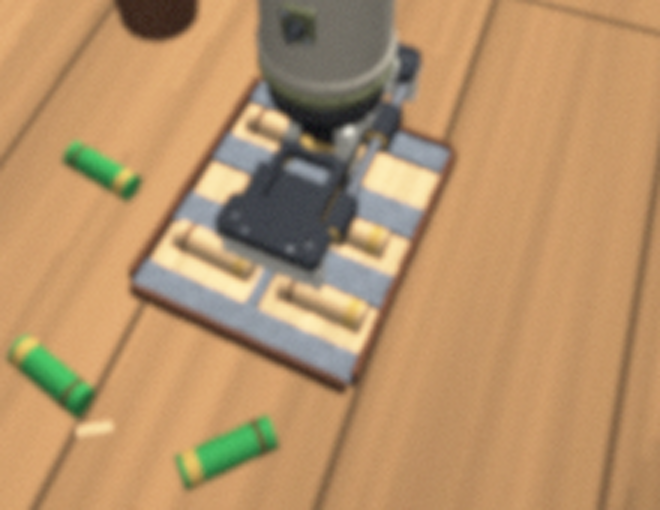

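```bash
python3 -c "
from h import *
for p in((322,303),(215,252)): print(onz('side',220+p[0]/3,230+p[1]/3,.022))"
```

```text
[0.46794883 0.39390264 0.022     ]
[0.56379302 0.38376143 0.022     ]
```

```bash
python3 -m crank '[[[0.08,0.003,0.01,0.06,0,0,0],[0.08,0.003,0.01,0.12,0,0,0],[0.08,0.003,0.01,0.155,0,0,0],[0.08,0.003,0.01,0.166,0,0,0],[-1,0.003,0.01,0.166,0,0,0]]]' 20
python3 -m crank '[[[-1,0,0,0,0,0,0],[-1,0,0,0,0,0,0],[-1,0,0,0,0,0,0],[-1,0,0,-0.1,0,0,0],[-1,0,0,-0.2,0,0,0]]]' 20
python3 -c "
from h import *
go((.5146,-.0536,.30),87.2)"
```

```text
t: 1.65
tool_pos: [0.4702, 0.3917, 0.0178]
orientation: [0.096, 3.14, 0.001]
force: [-0.1, 0.3, -0.3]
opening: 0.0442
gripper_force: 0.0
t: 2.28
tool_pos: [0.4694, 0.3905, 0.1175]
orientation: [-0.097, -3.138, 0.002]
force: [-0.1, 0.3, -0.7]
opening: 0.0226
gripper_force: 20.0
shift [-0.144 -0.881 -0.364] turn [-0.001 -0.001 -0.008] q [ 0.61  0.23  1.57  0.    1.35 -0.9 ] t 2.275
```

```bash
python3 -m crank '[[[-1,-0.02,-0.1,-0.12,0,0,0],[-1,-0.04,-0.22,-0.24,0,0,0],[-1,-0.06,-0.34,-0.27,0,0,0],[-1,-0.08,-0.46,-0.27,0,0,0],[-1,-0.1,-0.58,-0.27,0,0,0]]]' 20
python3 -m crank '[[[-1,-0.02,-0.12,0,0,0,0],[-1,-0.04,-0.22,0,0,0,0],[-1,-0.044,-0.29,0,0,0,0],[-1,-0.044,-0.3,0,0,0,0],[-1,-0.044,-0.3,0,0,0,0]]]' 20
python3 -c "
from h import *
go((.5146,-.0536,.162),87.2)
for n in ('side','top'):cv2.imwrite('pics/%s3.png'%n,read_camera(n)[:,:,::-1])
print(read_state()['opening'],read_state()['tool_pos'])
a=cv2.imread('pics/top3.png')[180:290,300:480];b=cv2.imread('pics/side3.png')[80:230,300:440]
cv2.imwrite('pics/3.png',np.vstack([cv2.resize(a,(540,330),interpolation=2),np.pad(cv2.resize(b,(252,270),interpolation=2),((0,0),(0,288),(0,0)))]))"
```

```text
t: 2.9
tool_pos: [0.4995, 0.1264, 0.252]
orientation: [0.096, 3.138, 0.001]
force: [1.4, -0.2, -0.6]
opening: 0.0232
gripper_force: 20.0
t: 3.52
tool_pos: [0.5118, -0.0228, 0.2505]
orientation: [-0.098, -3.14, -0.001]
force: [-0.3, -0.7, 0.0]
opening: 0.023
gripper_force: 20.0
shift [-0.009 -0.061  0.177] turn [ 0.    -0.    -0.008] q [-0.15 -0.12  1.68  0.    1.58 -1.65] t 3.525
0.023280333705042844 [ 0.51189352 -0.0219554   0.25049162]
```

View pics/3.png

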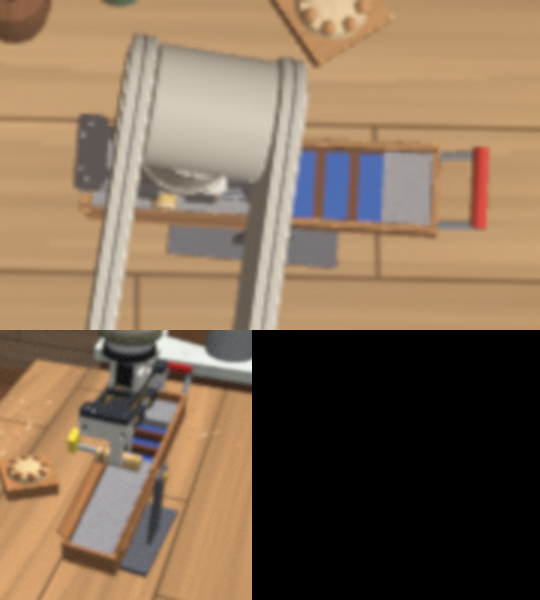

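```bash
python3 -m crank '[[[-1,-0.009,-0.06,0.04,0,0,-0.008],[-1,-0.009,-0.061,0.1,0,0,-0.008],[-1,-0.009,-0.061,0.15,0,0,-0.008],[-1,-0.009,-0.061,0.17,0,0,-0.008],[-1,-0.009,-0.061,0.17,0,0,-0.008]]]' 20
python3 -c "
from h import *
cv2.imwrite('pics/4.png',cv2.resize(read_camera('side')[100:230,310:430,::-1],None,fx=4,fy=4,interpolation=2))"
```

```text
t: 4.25
tool_pos: [0.5147, -0.0529, 0.1657]
orientation: [0.075, 3.141, 0.0]
force: [0.1, -0.0, 0.1]
opening: 0.023
gripper_force: 20.0
```

View pics/4.png

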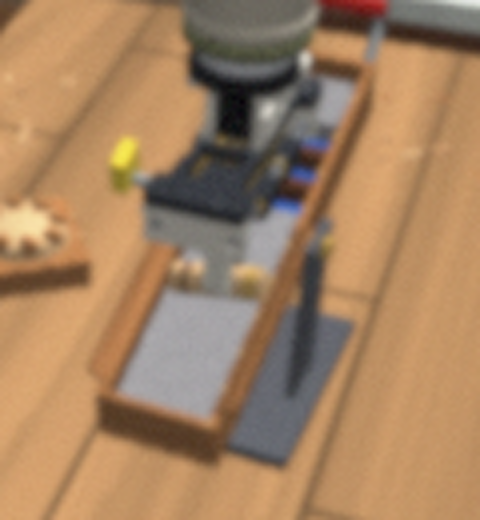

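```bash
python3 -m crank '[[[-1,0,0,0.012,0,0,0],[-1,0,0,0.012,0,0,0],[0,0,0,0.012,0,0,0],[0,0,0,0.012,0,0,0],[0,0,0,0.012,0,0,0]]]' 20
python3 -m crank '[[[0,0,0,0,0,0,0],[0,0,0,-0.06,0,0,0],[0,0,0,-0.12,0,0,0],[0,0,0,-0.2,0,0,0],[0,0,0,-0.2,0,0,0]]]' 20
python3 -c "
from h import *
cv2.imwrite('pics/5.png',cv2.resize(read_camera('side')[100:360,250:430,::-1],None,fx=2.2,fy=2.2,interpolation=2))
go((.473,.322,.25),86)"
```

```text
t: 4.92
tool_pos: [0.5141, -0.0537, 0.1591]
orientation: [-0.077, -3.14, -0.0]
force: [-0.7, -0.1, -0.9]
opening: 0.0453
gripper_force: 0.0
t: 5.55
tool_pos: [0.5164, -0.0542, 0.2635]
orientation: [0.077, 3.134, -0.002]
force: [0.4, -0.4, -0.2]
opening: 0.0464
gripper_force: 0.0
shift [0.122 0.747 0.022] turn [-0.     0.002  0.013] q [-0.2  -0.11  1.65 -0.    1.59 -1.73] t 5.6
```

View pics/5.png

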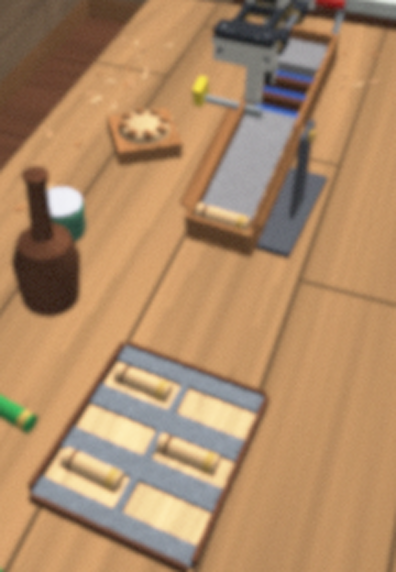

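The first blank sits at the end wall, at crop (223,214). The other three are at crop (188,453), (143,382) and (92,468).

```bash
python3 -m crank '[[[0.08,0.02,0.12,0.01,0,0,0],[0.08,0.04,0.24,0.02,0,0,0],[0.08,0.06,0.36,0.02,0,0,0],[0.08,0.08,0.48,0.02,0,0,0],[0.08,0.1,0.6,0.02,0,0,0.01]]]' 20
python3 -c "
from h import *
im=read_camera('side')
for p in((188,453),(143,382),(92,468)): print(onz('side',250+p[0]/2.2,100+p[1]/2.2,.022))
go((.472,.323,.10),86)"
```

```text
t: 6.22
tool_pos: [0.478, 0.2499, 0.2478]
orientation: [-0.102, -3.138, 0.002]
force: [1.0, -0.2, -0.3]
opening: 0.0502
gripper_force: 0.0
[0.47224952 0.32430213 0.022     ]
[0.55550484 0.25139351 0.022     ]
[0.56488176 0.38047803 0.022     ]
shift [0.015 0.131 0.296] turn [ 0.002 -0.002  0.005] q [ 0.4  -0.04  1.61  0.    1.57 -1.11] t 6.275
```

```bash
python3 -m crank '[[[0.08,0.01,0.06,0.06,0,0,0],[0.08,0.015,0.13,0.14,0,0,0],[0.08,0.015,0.131,0.24,0,0,0],[0.08,0.015,0.131,0.296,0,0,0],[0.08,0.015,0.131,0.296,0,0,0]]]' 20
python3 -c "
from h import *
go((.472,.323,.015),86)"
```

```text
t: 6.9
tool_pos: [0.4728, 0.3126, 0.097]
orientation: [-0.101, -3.133, 0.007]
force: [0.7, 0.1, -0.5]
opening: 0.0502
gripper_force: 0.0
shift [0.002 0.021 0.164] turn [-0.003 -0.004  0.003] q [ 0.49  0.14  1.7  -0.    1.3  -1.01] t 6.9
```

```bash
python3 -m crank '[[[0.08,0.002,0.021,0.02,0,0,0],[0.08,0.002,0.021,0.06,0,0,0],[0.08,0.002,0.021,0.1,0,0,0],[0.08,0.002,0.021,0.1,0,0,0],[0.08,0.002,0.021,0.1,0,0,0]]]' 20
python3 -c "
from h import *
go((.472,.323,.015),86)"
```

```text
t: 7.52
tool_pos: [0.4757, 0.3246, 0.0515]
orientation: [-0.102, -3.14, 0.0]
force: [-0.2, -0.5, 0.1]
opening: 0.0504
gripper_force: 0.0
shift [ 0.007 -0.004  0.073] turn [-0.    -0.     0.003] q [ 0.51  0.21  1.72 -0.    1.22 -1.  ] t 7.525
```

```bash
python3 -m crank '[[[0.08,0.006,-0.003,0.04,0,0,0],[0.08,0.006,-0.003,0.07,0,0,0],[0.08,0.006,-0.003,0.07,0,0,0],[-1,0.006,-0.003,0.07,0,0,0],[-1,0.006,-0.003,0.07,0,0,0]]]' 20
python3 -m crank '[[[-1,0,0,0,0,0,0],[-1,0,0,0,0,0,0],[-1,0,0,-0.1,0,0,0],[-1,0,0,-0.2,0,0,0],[-1,-0.01,-0.08,-0.3,0,0,0]]]' 20
python3 -m crank '[[[-1,-0.02,-0.1,-0.1,0,0,0],[-1,-0.04,-0.22,-0.17,0,0,0],[-1,-0.06,-0.34,-0.17,0,0,0],[-1,-0.08,-0.46,-0.17,0,0,0],[-1,-0.1,-0.58,-0.17,0,0,0]]]' 20
python3 -c "
from h import *
go((.5146,-.0536,.22),87.2)"
```

```text
t: 8.15
tool_pos: [0.4732, 0.3238, 0.0173]
orientation: [0.101, 3.139, 0.001]
force: [-0.3, -0.1, 0.4]
opening: 0.0347
gripper_force: 0.0
t: 8.78
tool_pos: [0.4746, 0.2854, 0.1669]
orientation: [0.097, 3.14, 0.001]
force: [1.6, -0.8, 0.1]
opening: 0.0233
gripper_force: 20.0
t: 9.4
tool_pos: [0.5051, -0.0009, 0.2506]
orientation: [0.101, 3.139, 0.0]
force: [1.3, -0.1, -0.3]
opening: 0.0233
gripper_force: 20.0
shift [-0.026 -0.104  0.061] turn [ 0.     0.001 -0.01 ] q [-0.1  -0.14  1.7   0.    1.58 -1.61] t 9.4
```

```bash
python3 -m crank '[[[-1,-0.02,-0.08,0,0,0,-0.01],[-1,-0.022,-0.095,0.03,0,0,-0.01],[-1,-0.022,-0.095,0.06,0,0,-0.01],[-1,-0.022,-0.095,0.06,0,0,-0.01],[-1,-0.022,-0.095,0.06,0,0,-0.01]]]' 20
python3 -c "
from h import *
go((.5146,-.0536,.160),87.2)"
```

```text
t: 10.02
tool_pos: [0.5129, -0.0459, 0.2201]
orientation: [-0.074, -3.14, -0.0]
force: [-0.2, 0.5, -0.1]
opening: 0.0235
gripper_force: 20.0
shift [-0.004 -0.015  0.12 ] turn [ 0.    -0.     0.001] q [-0.19 -0.1   1.72  0.    1.52 -1.71] t 10.025
```

Release, retract, then head for the blank at (.556,.250).

```bash
python3 -m crank '[[[-1,-0.004,-0.015,0.05,0,0,0],[-1,-0.004,-0.015,0.1,0,0,0],[-1,-0.004,-0.015,0.12,0,0,0],[-1,-0.004,-0.015,0.12,0,0,0],[0,-0.004,-0.015,0.12,0,0,0]]]' 20
python3 -m crank '[[[0,0,0,0,0,0,0],[0,0,0,0,0,0,0],[0,0,0,-0.06,0,0,0],[0,0,0,-0.12,0,0,0],[0.08,0,0.04,-0.18,0,0,0]]]' 20
python3 -c "
from h import *
go((.5575,.25,.20),86)"
```

```text
t: 10.65
tool_pos: [0.5149, -0.0547, 0.1611]
orientation: [0.076, 3.14, -0.001]
force: [-0.3, 0.3, -0.3]
opening: 0.0294
gripper_force: 0.0
t: 11.28
tool_pos: [0.5155, -0.0355, 0.2511]
orientation: [-0.08, -3.14, 0.001]
force: [-0.5, 0.0, 1.2]
opening: 0.0496
gripper_force: 0.0
shift [-0.055  0.575  0.102] turn [-0.    -0.     0.012] q [-0.17 -0.11  1.67 -0.    1.58 -1.69] t 11.275
```

```bash
python3 -m crank '[[[0.08,-0.01,0.12,0.01,0,0,0.01],[0.08,-0.02,0.24,0.01,0,0,0.01],[0.08,-0.03,0.36,0.02,0,0,0.01],[0.08,-0.05,0.48,0.04,0,0,0.01],[0.08,-0.055,0.57,0.08,0,0,0.01]]]' 20
python3 -m crank '[[[0.08,0,0,0.08,0,0,0],[0.08,0,0,0.16,0,0,0],[0.08,0,0,0.26,0,0,0],[0.08,0,0,0.28,0,0,0],[0.08,0,0,0.28,0,0,0]]]' 20
python3 -c "
from h import *
go((.5575,.25,.015),86)
cv2.imwrite('pics/6.png',cv2.resize(read_camera('side')[100:360,250:430,::-1],None,fx=2.2,fy=2.2,interpolation=2))"
```

```text
t: 11.9
tool_pos: [0.5578, 0.2512, 0.2108]
orientation: [0.1, 3.138, 0.001]
force: [1.3, -0.9, 0.3]
opening: 0.0502
gripper_force: 0.0
t: 12.52
tool_pos: [0.557, 0.2484, 0.0704]
orientation: [-0.102, -3.139, 0.0]
force: [-0.4, 0.9, 0.3]
opening: 0.0501
gripper_force: 0.0
shift [-0.001  0.003  0.111] turn [-0.    -0.     0.003] q [ 0.34  0.27  1.61 -0.    1.26 -1.17] t 12.525
```

View pics/6.png

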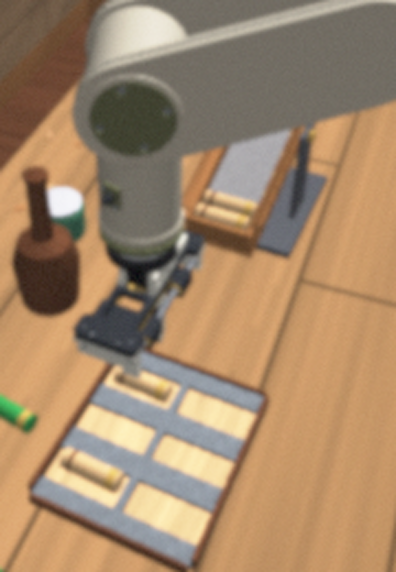

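Two blanks are queued at the end wall, and the gripper is aligned over the third.

```bash
python3 -m crank '[[[0.08,0,0.003,0.05,0,0,0],[0.08,0,0.003,0.1,0,0,0],[0.08,0,0.003,0.108,0,0,0],[-1,0,0.003,0.108,0,0,0],[-1,0,0.003,0.108,0,0,0]]]' 20
python3 -m crank '[[[-1,0,0,0,0,0,0],[-1,0,0,0,0,0,0],[-1,0,0,-0.1,0,0,0],[-1,0,0,-0.2,0,0,0],[-1,0.01,-0.08,-0.3,0,0,0]]]' 20
python3 -m crank '[[[-1,0.01,-0.1,-0.1,0,0,0],[-1,0.02,-0.22,-0.17,0,0,0],[-1,0.03,-0.34,-0.17,0,0,0],[-1,0.04,-0.46,-0.17,0,0,0],[-1,0.04,-0.5,-0.17,0,0,0]]]' 20
python3 -c "
from h import *
go((.5146,-.0536,.22),87.2)"
```

```text
t: 13.2
tool_pos: [0.5586, 0.2505, 0.0182]
orientation: [0.101, 3.137, 0.002]
force: [0.0, -0.2, 0.3]
opening: 0.0345
gripper_force: 0.0
t: 13.82
tool_pos: [0.5497, 0.2128, 0.1665]
orientation: [0.097, 3.139, 0.001]
force: [1.4, -0.6, 0.2]
opening: 0.0236
gripper_force: 19.8
t: 14.45
tool_pos: [0.513, -0.0396, 0.2502]
orientation: [0.105, 3.139, -0.001]
force: [0.5, 0.0, -0.7]
opening: 0.0234
gripper_force: 19.8
shift [-0.005 -0.028  0.06 ] turn [-0.     0.    -0.012] q [-0.18 -0.11  1.68 -0.    1.58 -1.68] t 14.45
```

```bash
python3 -m crank '[[[-1,-0.004,-0.025,0,0,0,-0.01],[-1,-0.004,-0.025,0.05,0,0,-0.01],[-1,-0.004,-0.025,0.1,0,0,-0.01],[-1,-0.004,-0.025,0.12,0,0,-0.01],[-1,-0.004,-0.025,0.12,0,0,-0.01]]]' 20
python3 -c "
from h import *
go((.5146,-.0536,.160),87.2)"
```

```text
t: 15.08
tool_pos: [0.5144, -0.0491, 0.1893]
orientation: [-0.076, -3.139, -0.0]
force: [0.2, 0.1, -0.8]
opening: 0.0236
gripper_force: 19.8
shift [-0.001 -0.009  0.059] turn [ 0.    -0.001  0.   ] q [-0.19 -0.08  1.76  0.    1.47 -1.72] t 15.075
```

```bash
python3 -m crank '[[[-1,-0.001,-0.009,0.03,0,0,0],[-1,-0.001,-0.009,0.059,0,0,0],[-1,-0.001,-0.009,0.059,0,0,0],[0,-0.001,-0.009,0.059,0,0,0],[0,-0.001,-0.009,0.059,0,0,0]]]' 20
python3 -m crank '[[[0,0,0,0,0,0,0],[0,0,0,-0.06,0,0,0],[0,0,0,-0.12,0,0,0],[0.08,0,0.06,-0.18,0,0,0],[0.08,0,0.18,-0.18,0,0,0]]]' 20
python3 -m crank '[[[0.08,-0.01,0.12,0,0,0,0.01],[0.08,-0.02,0.24,0,0,0,0.01],[0.08,-0.03,0.36,0,0,0,0.01],[0.08,-0.05,0.48,0,0,0,0.01],[0.08,-0.05,0.6,0,0,0,0.01]]]' 20
python3 -c "
from h import *
go((.566,.3795,.08),85.5)"
```

```text
t: 15.7
tool_pos: [0.5148, -0.0538, 0.1601]
orientation: [-0.077, -3.14, -0.0]
force: [-0.1, -0.4, -0.2]
opening: 0.0389
gripper_force: 0.0
t: 16.32
tool_pos: [0.5213, 0.0354, 0.2537]
orientation: [0.082, 3.135, -0.001]
force: [1.1, -0.2, -0.6]
opening: 0.0506
gripper_force: 0.0
t: 16.95
tool_pos: [0.5594, 0.3364, 0.2501]
orientation: [0.102, 3.14, -0.0]
force: [-0.1, -0.6, 0.0]
opening: 0.0502
gripper_force: 0.0
shift [-0.008  0.087  0.34 ] turn [-0.     0.     0.009] q [ 0.46  0.26  1.28 -0.    1.6  -1.04] t 16.95
```

```bash
python3 -m crank '[[[0.08,-0.008,0.08,0.06,0,0,0.009],[0.08,-0.008,0.085,0.16,0,0,0.009],[0.08,-0.008,0.085,0.26,0,0,0.009],[0.08,-0.008,0.085,0.34,0,0,0.009],[0.08,-0.008,0.085,0.34,0,0,0.009]]]' 20
python3 -c "
from h import *
go((.566,.3795,.015),85.5)
im=read_camera('side');cv2.imwrite('pics/7.png',cv2.resize(im[100:360,250:430,::-1],None,fx=2.2,fy=2.2,interpolation=2))"
```

```text
t: 17.58
tool_pos: [0.5627, 0.3749, 0.0753]
orientation: [-0.123, -3.132, 0.007]
force: [-0.6, 0.2, -0.4]
opening: 0.0501
gripper_force: 0.0
shift [-0.007  0.01   0.121] turn [-0.003 -0.005 -0.   ] q [ 0.51  0.44  1.38 -0.    1.32 -0.98] t 17.575
```

View pics/7.png

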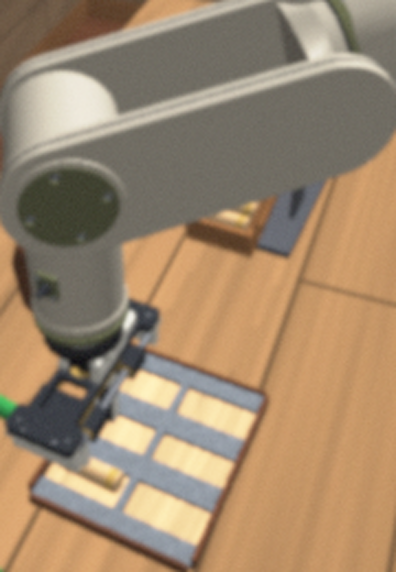

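```bash
python3 -m crank '[[[0.08,-0.004,0.008,0.05,0,0,0],[0.08,-0.004,0.008,0.1,0,0,0],[0.08,-0.004,0.008,0.117,0,0,0],[0.08,-0.004,0.008,0.117,0,0,0],[-1,-0.004,0.008,0.117,0,0,0]]]' 20
python3 -m crank '[[[-1,0,0,0,0,0,0],[-1,0,0,0,0,0,0],[-1,0,0,0,0,0,0],[-1,0,0,-0.1,0,0,0],[-1,0,0,-0.2,0,0,0]]]' 20
python3 -m crank '[[[-1,0,-0.08,-0.1,0,0,0],[-1,0.01,-0.2,-0.17,0,0,0],[-1,0.015,-0.32,-0.27,0,0,0],[-1,0.02,-0.44,-0.27,0,0,0],[-1,0.025,-0.56,-0.27,0,0,0]]]' 20
python3 -c "
from h import *
go((.5146,-.0536,.22),87.2)"
```

```text
t: 18.25
tool_pos: [0.5692, 0.3811, 0.0233]
orientation: [0.124, 3.137, 0.002]
force: [-0.1, -0.4, 0.4]
opening: 0.0442
gripper_force: 0.0
t: 18.88
tool_pos: [0.5674, 0.38, 0.1218]
orientation: [-0.124, -3.137, 0.002]
force: [-0.2, -0.5, -0.8]
opening: 0.0206
gripper_force: 18.6
t: 19.5
tool_pos: [0.5358, 0.1158, 0.2579]
orientation: [0.122, 3.136, 0.001]
force: [1.3, -0.3, -0.7]
opening: 0.0209
gripper_force: 18.6
shift [ 0.016 -0.341  0.076] turn [ 0.     0.002 -0.019] q [ 0.12 -0.03  1.58 -0.    1.59 -1.37] t 19.5
```

```bash
python3 -m crank '[[[-1,0.005,-0.1,0.01,0,0,-0.01],[-1,0.01,-0.2,0.02,0,0,-0.02],[-1,0.016,-0.3,0.04,0,0,-0.02],[-1,0.016,-0.335,0.06,0,0,-0.02],[-1,0.016,-0.335,0.075,0,0,-0.02]]]' 20
python3 -c "
from h import *
go((.5146,-.0536,.166),87.2)"
```

```text
t: 20.12
tool_pos: [0.5142, -0.0496, 0.218]
orientation: [-0.077, -3.14, -0.001]
force: [0.3, -0.3, -0.8]
opening: 0.0208
gripper_force: 18.6
shift [-0.001 -0.008  0.104] turn [ 0. -0. -0.] q [-0.2  -0.1   1.72  0.    1.52 -1.72] t 20.125
```

```bash
python3 -m crank '[[[-1,-0.001,-0.008,0.05,0,0,0],[-1,-0.001,-0.008,0.1,0,0,0],[-1,-0.001,-0.008,0.104,0,0,0],[-1,-0.001,-0.008,0.104,0,0,0],[0,-0.001,-0.008,0.104,0,0,0]]]' 20
python3 -m crank '[[[0,0,0,0,0,0,0],[0,0,0,0,0,0,0],[0,0,0,-0.06,0,0,0],[0,0,0,-0.12,0,0,0],[0,0,0,-0.24,0,0,0]]]' 20
python3 -m crank '[[[0,0.04,0.1,0,0,0,0],[0,0.12,0.2,0,0,0,0.1],[0,0.2,0.28,0,0,0,0.2],[0,0.2,0.28,0,0,0,0.3],[0,0.2,0.28,0,0,0,0.4]]]' 20
python3 -c "
from h import *
a=read_camera('top');b=read_camera('side')
print(read_state()['tool_pos'])
for n,i in(('top',a),('side',b)):
    for nm,lo,hi in(('red',(0,150,60),(6,255,255)),('yel',(24,150,110),(34,255,255))): print(n,nm,blobs(i,lo,hi,20)[0])
A=cv2.resize(a[185:285,310:480,::-1],None,fx=3,fy=3,interpolation=2);B=cv2.resize(b[85:225,320:430,::-1],None,fx=2.5,fy=2.5,interpolation=2)
o=np.zeros((350,800,3),np.uint8);o[:300,:510]=A;o[:350,520:795]=B;cv2.imwrite('pics/8.png',o)"
```

```text
t: 20.75
tool_pos: [0.5152, -0.0525, 0.1674]
orientation: [0.073, 3.14, -0.0]
force: [-0.1, -0.3, -0.3]
opening: 0.0066
gripper_force: 0.0
t: 21.38
tool_pos: [0.5131, -0.0529, 0.2852]
orientation: [-0.075, -3.136, -0.001]
force: [1.7, -0.1, 0.8]
opening: 0.0464
gripper_force: 0.0
t: 22.0
tool_pos: [0.4211, 0.0921, 0.287]
orientation: [1.046, 2.961, 0.001]
force: [0.9, -0.3, 0.2]
opening: 0.0463
gripper_force: 0.0
[0.42133382 0.09165451 0.28689246]
top red [((np.float64(60.9), np.float64(278.2)), [0, 155, 127, 245, 25631]), ((np.float64(457.2), np.float64(241.5)), [455, 228, 5, 27, 122])]
top yel [((np.float64(390.3), np.float64(206.4)), [386, 205, 10, 4, 32])]
side red []
side yel [((np.float64(340.0), np.float64(141.3)), [338, 136, 5, 12, 47])]
```

View pics/8.png

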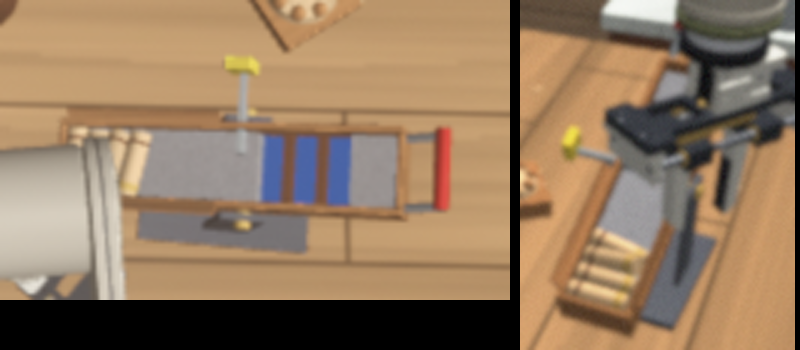

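```bash
cat >> h.py <<'E'
AX=np.array([.5123,-.149,.150]);YAW=np.radians(-93.4)
def B(x,y,z,a):
    "board frame (m) -> world"
    return AX+R.from_euler("ZY",[YAW,a]).apply([x,y,z])
E
python3 -c "
from h import *
for a in(-.2,-.25,-.3,-.35,-.4): print(a,np.round(proj('top',B(.212,0,.055,a)),1),np.round(proj('side',B(.212,0,.055,a)),1),np.round(proj('top',B(0,.1085,.05,a)),1))
t,e=two((390.3,206.4),(340,141.3));print(t,e)
go((t[0],t[1],.28),-3.4)
b=read_camera('top');print(blobs(b,(0,150,60),(6,255,255),20)[0])
"
```

```text
-0.2 [460.8 243. ] [394.5 103. ] [392.2 205.8]
-0.25 [460.2 242.5] [394.4 100.9] [391.4 205.8]
-0.3 [459.3 242. ] [394.3  99. ] [390.7 205.8]
-0.35 [458.2 241.5] [394.2  97.1] [389.9 205.8]
-0.4 [456.9 240.9] [394.   95.4] [389.1 205.8]
[ 0.62199924 -0.14066639  0.18941886] 0.0019404571838638163
shift [-0.604 -0.111  0.014] turn [0.    0.    0.607] q [ 0.1  -0.36  1.82 -0.    1.68 -0.8 ] t 22.1
[((np.float64(60.9), np.float64(278.2)), [0, 155, 127, 245, 25629]), ((np.float64(457.2), np.float64(241.5)), [455, 228, 5, 27, 122])]
```

```bash
python3 -m crank '[[[0,-0.1,-0.02,0,0,0,0.11],[0,-0.21,-0.04,0,0,0,0.22],[0,-0.33,-0.06,0,0,0,0.33],[0,-0.45,-0.08,0,0,0,0.44],[0,-0.56,-0.1,0,0,0,0.55]]]' 20
python3 -c "
from h import *
go((.622,-.141,.24),-3.4)"
```

```text
t: 22.78
tool_pos: [0.6098, -0.1248, 0.2862]
orientation: [-2.189, -2.253, -0.0]
force: [0.2, 0.6, 0.1]
opening: 0.0468
gripper_force: 0.0
shift [-0.033  0.023  0.092] turn [-0.    -0.     0.056] q [-0.28  0.17  1.32  0.    1.65 -0.31] t 22.775
```

```bash
python3 -m crank '[[[0,-0.033,0.023,0.05,0,0,0.056],[0,-0.033,0.023,0.09,0,0,0.056],[0,-0.033,0.023,0.09,0,0,0.056],[0,-0.033,0.023,0.09,0,0,0.056],[0,-0.033,0.023,0.09,0,0,0.056]]]' 20
python3 -c "
from h import *
go((.622,-.141,.181),-3.4)
b=read_camera('side');print(blobs(b,(24,150,110),(34,255,255),10)[0],proj('side',read_state()['tool_pos']),proj('side',(.622,-.141,.19)))
"
```

```text
t: 23.4
tool_pos: [0.6211, -0.1382, 0.2435]
orientation: [2.28, 2.158, 0.002]
force: [-0.5, -0.4, -0.3]
opening: 0.0467
gripper_force: 0.0
shift [-0.005  0.002  0.125] turn [0.002 0.    0.003] q [-0.3   0.22  1.35  0.    1.58 -0.24] t 23.4
[((np.float64(340.0), np.float64(141.5)), [338, 136, 5, 12, 45])] (np.float64(340.8470804989175), np.float64(126.78907446439639)) (np.float64(340.3375867310472), np.float64(141.15440579976573))
```

```bash
python3 -m crank '[[[0,-0.005,0.002,0.05,0,0,0],[0,-0.005,0.002,0.1,0,0,0],[0,-0.005,0.002,0.122,0,0,0],[0,-0.005,0.002,0.122,0,0,0],[-1,-0.005,0.002,0.122,0,0,0]]]' 20
python3 -m crank '[[[-1,0,0,0,0,0,0],[-1,0,0,0,0,0,0],[-1,0,0,0,0,0,0],[-1,0,0,0,0,0,0],[-1,0,0,0,0,0,0]]]' 20
python3 -c "
from h import *
s=read_state();r=s['tool_pos']-AX;print(s['opening'],'board y',r@[np.cos(YAW+np.pi/2),np.sin(YAW+np.pi/2),0])"
```

```text
t: 24.08
tool_pos: [0.6222, -0.1414, 0.1821]
orientation: [2.282, 2.157, 0.002]
force: [0.3, -0.3, 0.5]
opening: 0.0406
gripper_force: 0.0
t: 24.7
tool_pos: [0.622, -0.1414, 0.1812]
orientation: [2.283, 2.157, 0.001]
force: [1.7, 0.3, 3.2]
opening: 0.0138
gripper_force: 20.0
0.013824830182393914 board y 0.10908146798793236
```

Tab gripped (opening 13.8 mm). Slide it open.

```bash
python3 -m crank '[[[-1,0,0.015,0,0,0,0],[-1,0,0.03,0,0,0,0],[-1,0,0.045,0,0,0,0],[-1,0,0.056,0,0,0,0],[-1,0,0.056,0,0,0,0]]]' 20
python3 -m crank '[[[-1,0,0.004,0,0,0,0],[-1,0,0.008,0,0,0,0],[-1,0,0.012,0,0,0,0],[-1,0,0.012,0,0,0,0],[-1,0,0.012,0,0,0,0]]]' 20
python3 -c "
from h import *
s=read_state();r=s['tool_pos']-AX;print(s['opening'],s['force'],'board y',r@[np.cos(YAW+np.pi/2),np.sin(YAW+np.pi/2),0])"
```

```text
t: 25.32
tool_pos: [0.6502, -0.1433, 0.1812]
orientation: [2.283, 2.157, 0.0]
force: [2.5, -0.0, 4.1]
opening: 0.014
gripper_force: 20.0
t: 25.95
tool_pos: [0.6548, -0.1436, 0.1811]
orientation: [-2.283, -2.157, 0.002]
force: [-4.2, -1.6, 7.5]
opening: 0.0137
gripper_force: 20.0
0.013656689216212973 [-4.19846601 -1.61801057  7.51230908] board y 0.14195087777461587
```

```bash
python3 -m crank '[[[-1,0,0.004,0,0,0,0],[-1,0,0.008,0,0,0,0],[-1,0,0.012,0,0,0,0],[-1,0,0.012,0,0,0,0],[-1,0,0.012,0,0,0,0]]]' 20
python3 -c "
from h import *
s=read_state();r=s['tool_pos']-AX;print(s['opening'],s['force'],'board y',r@[np.cos(YAW+np.pi/2),np.sin(YAW+np.pi/2),0])"
```

```text
t: 26.58
tool_pos: [0.6551, -0.1436, 0.1807]
orientation: [-2.277, -2.149, 0.015]
force: [-35.9, 2.7, 21.6]
opening: 0.014
gripper_force: 20.0
0.014029116177281633 [-35.94425716   2.70612654  21.57003643] board y 0.14218186176898023
```

```bash
python3 -m crank '[[[-1,0,-0.012,0,0,0,0],[-1,0,-0.012,0,0,0,0],[0,0,-0.012,0,0,0,0],[0,0,-0.012,0,0,0,0],[0,0,-0.012,0,0,0,0]]]' 20
python3 -m crank '[[[0,0,0,0,0,0,0],[0,0,0,-0.06,0,0,0],[0,0,0,-0.12,0,0,0],[0,0,0,-0.2,0,0,0],[0,0,-0.08,-0.24,0,0,0]]]' 20
python3 -c "
from h import *
print(read_state()['opening'])
a=read_camera('top');b=read_camera('side')
for n,i in(('top',a),('side',b)):
    for nm,lo,hi in(('red',(0,150,60),(6,255,255)),('yel',(24,150,110),(34,255,255))): print(n,nm,blobs(i,lo,hi,15)[0])
A=cv2.resize(a[185:285,310:480,::-1],None,fx=3,fy=3,interpolation=2);B=cv2.resize(b[85:225,320:430,::-1],None,fx=2.5,fy=2.5,interpolation=2)
o=np.zeros((350,800,3),np.uint8);o[:300,:510]=A;o[:350,520:795]=B;cv2.imwrite('pics/9.png',o)
go((.505,-.345,.38),86.6)"
```

```text
t: 27.2
tool_pos: [0.6553, -0.143, 0.1799]
orientation: [-2.283, -2.157, 0.001]
force: [0.3, 0.2, 0.2]
opening: 0.0394
gripper_force: 0.0
t: 27.82
tool_pos: [0.6169, -0.1412, 0.3019]
orientation: [2.282, 2.157, 0.002]
force: [0.3, 0.1, 0.6]
opening: 0.0465
gripper_force: 0.0
0.04654405000090637
top red [((np.float64(60.9), np.float64(278.2)), [0, 155, 127, 245, 25628]), ((np.float64(457.2), np.float64(241.5)), [455, 228, 5, 27, 123])]
top yel []
side red [((np.float64(393.7), np.float64(95.9)), [383, 94, 22, 5, 51])]
side yel [((np.float64(331.2), np.float64(138.9)), [329, 134, 6, 12, 48])]
shift [-0.42  -0.195 -0.151] turn [ 0.001  0.003 -0.998] q [-0.31  0.19  1.27 -0.    1.68 -0.25] t 27.925
```

View pics/9.png

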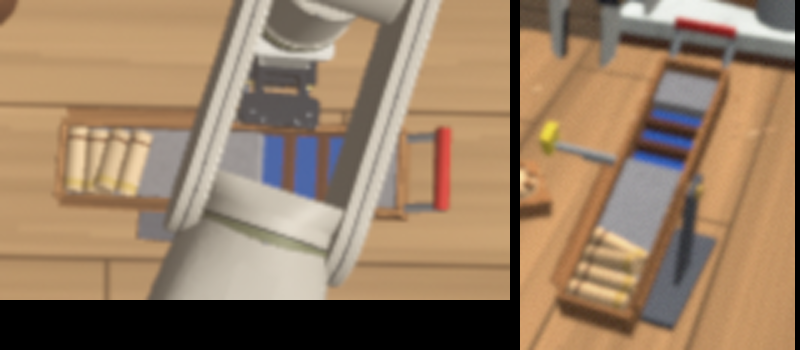

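```bash
python3 -c "
from h import *
for u,v,z in((335,238.3,.104),(341,238.3,.113),(349,239.2,.121),(356,239.5,.129),(457.2,241.5,.275),(397.5,239.7,.185)): print(onz('top',u,v,z))
print(two((457.2,241.5),(393.7,95.9)))
for d in((558,250),(635,290)): pass
"
python3 - <<'E'
from h import *
a=read_camera('top')[:,:,::-1];print(a[200:285:1,345].tolist()[20:62])
E
```

```text
[0.5248467  0.03272768 0.104     ]
[0.52413225 0.01301151 0.113     ]
[ 0.52065898 -0.0132024   0.121     ]
[ 0.51914185 -0.03580533  0.129     ]
[ 0.50135406 -0.32573034  0.275     ]
[ 0.51429672 -0.16325463  0.185     ]
(array([ 0.50176802, -0.32387042,  0.28076017]), np.float64(0.002222879960527363))
[[80, 112, 146], [77, 112, 151], [79, 117, 159], [81, 119, 162], [83, 124, 168], [85, 126, 171], [81, 117, 158], [103, 120, 144], [141, 161, 181], [143, 180, 208], [130, 168, 198], [92, 123, 155], [95, 126, 155], [105, 138, 165], [101, 132, 159], [104, 136, 162], [106, 139, 166], [111, 145, 172], [116, 152, 179], [122, 159, 187], [128, 165, 193], [132, 171, 199], [134, 176, 204], [125, 178, 207], [113, 179, 210], [122, 183, 214], [136, 184, 213], [127, 165, 193], [104, 136, 163], [95, 128, 157], [81, 116, 152], [71, 103, 141], [68, 98, 134], [71, 104, 141], [89, 127, 167], [108, 150, 187], [110, 151, 189], [109, 151, 188], [109, 150, 187], [110, 152, 189], [112, 155, 192], [115, 158, 195]]
```

Blanks 3 and 4 are skewed. With the gripper already at this yaw, I'll use the two fingertips as a straightedge to square them against the end wall.

```bash
sed -i 's/AX=np.array(\[.5123/AX=np.array([.5145/; s/radians(-93.4)/radians(-93.6)/' h.py
python3 -c "
from h import *
go((.5192,-.0742,.22),-3.6)"
```

```text
shift [ 0.123 -0.2    0.165] turn [0.002 0.001 0.004] q [-0.31  0.19  1.27  0.    1.68 -0.25] t 27.975
```

```bash
python3 -m crank '[[[-0.355,0.06,-0.08,0,0,0,0],[-0.355,0.12,-0.18,0.03,0,0,0],[-0.355,0.123,-0.2,0.1,0,0,0],[-0.355,0.123,-0.2,0.16,0,0,0],[-0.355,0.123,-0.2,0.16,0,0,0]]]' 20
python3 -c "
from h import *
go((.5192,-.0742,.150),-3.6)
s=read_state();print(s['tool_pos'],s['opening'])"
```

```text
t: 28.6
tool_pos: [0.5174, -0.0733, 0.2172]
orientation: [-2.28, -2.154, 0.005]
force: [-0.4, 1.0, -0.7]
opening: 0.0299
gripper_force: 0.0
shift [-0.002  0.004  0.134] turn [-0.004 -0.001  0.004] q [-0.24 -0.07  1.7   0.    1.52 -0.18] t 28.6
[ 0.51743521 -0.0732941   0.21719153] 0.029931198275869212
```

```bash
python3 -m crank '[[[-0.355,0,0.004,0.05,0,0,0],[-0.355,0,0.004,0.1,0,0,0],[-0.355,0,0.004,0.134,0,0,0],[-0.355,0,0.004,0.134,0,0,0],[-0.355,0,0.004,0.134,0,0,0]]]' 20
python3 -m crank '[[[-0.355,0.01,0,0.01,0,0,0],[-0.355,0.02,0,0.02,0,0,0],[-0.355,0.03,0,0.028,0,0,0],[-0.355,0.04,0,0.033,0,0,0],[-0.355,0.044,0,0.033,0,0,0]]]' 20
python3 -m crank '[[[-0.355,0,0,0,0,0,0],[-0.355,0.003,0,0,0,0,0],[-0.355,0.006,0,0,0,0,0],[-0.355,0.006,0,0,0,0,0],[-0.355,0.006,0,0,0,0,0]]]' 20

```

```text
t: 29.22
tool_pos: [0.522, -0.0742, 0.1548]
orientation: [2.283, 2.157, 0.001]
force: [0.1, 0.4, 0.4]
opening: 0.0298
gripper_force: 0.0
t: 29.85
tool_pos: [0.5222, -0.0516, 0.1368]
orientation: [-2.283, -2.158, 0.001]
force: [0.6, 0.1, -0.0]
opening: 0.0305
gripper_force: 0.0
t: 30.48
tool_pos: [0.5227, -0.0492, 0.1372]
orientation: [2.283, 2.157, 0.0]
force: [-0.0, -0.8, 0.2]
opening: 0.0302
gripper_force: 0.5
```

```bash
python3 -m crank '[[[-0.355,0.003,0,0.004,0,0,0],[-0.355,0.006,0,0.006,0,0,0],[-0.355,0.008,0,0.006,0,0,0],[-0.355,0.008,0,0.006,0,0,0],[-0.355,0.008,0,0.006,0,0,0]]]' 20
python3 -c "
from h import *
b=read_camera('side');cv2.imwrite('pics/10.png',cv2.resize(b[130:230,320:410,::-1],None,fx=4,fy=4,interpolation=2))"
```

```text
t: 31.1
tool_pos: [0.5227, -0.0449, 0.1339]
orientation: [-2.283, -2.157, 0.0]
force: [-0.1, -0.1, 1.8]
opening: 0.0302
gripper_force: 0.1
```

View pics/10.png

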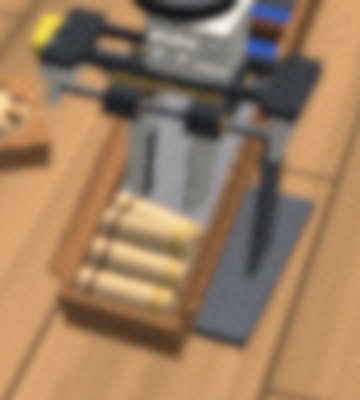

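```bash
python3 -m crank '[[[-0.355,0.004,0,0.001,0,0,0],[-0.355,0.008,0,0.003,0,0,0],[-0.355,0.012,0,0.005,0,0,0],[-0.355,0.016,0,0.006,0,0,0],[-0.355,0.016,0,0.006,0,0,0]]]' 20
python3 -m crank '[[[-0.355,0.003,0,0.001,0,0,0],[-0.355,0.006,0,0.002,0,0,0],[-0.355,0.008,0,0.003,0,0,0],[-0.355,0.008,0,0.003,0,0,0],[-0.355,0.008,0,0.003,0,0,0]]]' 20
python3 -c "
from h import *
b=read_camera('side');cv2.imwrite('pics/11.png',cv2.resize(b[130:230,320:410,::-1],None,fx=4,fy=4,interpolation=2))"
```

```text
t: 31.78
tool_pos: [0.5232, -0.0369, 0.1309]
orientation: [-2.283, -2.158, 0.0]
force: [-0.4, -0.7, 0.6]
opening: 0.03
gripper_force: 0.0
t: 32.4
tool_pos: [0.5235, -0.0331, 0.1296]
orientation: [-2.283, -2.158, -0.0]
force: [0.3, -0.6, 0.9]
opening: 0.0303
gripper_force: 0.0
```

View pics/11.png

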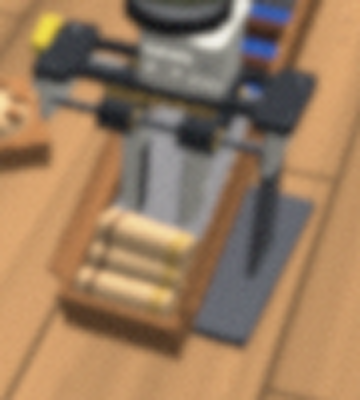

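I've viewed 14 pictures, so from here I check with numbers only. Backing off upward, then toward the bar.

```bash
python3 -m crank '[[[-0.355,-0.012,0,-0.01,0,0,0],[-0.355,-0.02,0,-0.06,0,0,0],[-0.355,-0.02,0,-0.16,0,0,0],[-0.355,-0.02,0,-0.28,0,0,0],[-0.355,-0.02,0,-0.38,0,0,0]]]' 20
python3 -m crank '[[[0,-0.1,0,-0.08,0,0,-0.11],[0,-0.2,0,-0.12,0,0,-0.22],[0,-0.3,0,-0.12,0,0,-0.33],[0,-0.4,0,-0.12,0,0,-0.44],[0,-0.5,0,-0.12,0,0,-0.55]]]' 20
python3 - <<'E'
from h import *
go((.504,-.325,.38),86.4)
a=read_camera('top');b=read_camera('side');cv2.imwrite('pics/t12.png',a[:,:,::-1]);cv2.imwrite('pics/s12.png',b[:,:,::-1])
for n,i in(('top',a),('side',b)):
    print(n,blobs(i,(0,150,60),(6,255,255),15)[0])
h=cv2.cvtColor(a,cv2.COLOR_RGB2HSV)
# lane along centre line: sat profile for 3 rows, columns 325..400
for r in range(226,254,2): print(r,' '.join('%3d'%x for x in h[r,326:378,1]))
E
```

```text
t: 33.08
tool_pos: [0.523, -0.0436, 0.3226]
orientation: [2.283, 2.156, 0.002]
force: [0.7, -0.3, 0.1]
opening: 0.0303
gripper_force: 0.0
t: 33.7
tool_pos: [0.5083, -0.2947, 0.3802]
orientation: [1.162, 2.918, -0.0]
force: [1.2, 1.4, -0.2]
opening: 0.0464
gripper_force: 0.0
shift [-0.035 -0.05   0.   ] turn [-0.     0.001 -0.443] q [-0.61  0.09  1.24 -0.    1.81 -1.43] t 33.7
top [((np.float64(60.9), np.float64(278.2)), [0, 155, 127, 245, 25628])]
side [((np.float64(393.9), np.float64(95.8)), [383, 94, 22, 5, 48])]
226 105 106 105 108 119 128 127 123 120 121 119 121 123 128 130 129 128 127 127 125 124 127 128 128 127 125 126 125 126 125 125 127 126 127 126 127 127 127 128 128 129 128 127 127 127 127 128 127 127 127 128 128
228 106 106 107 112 122 127 118  97  89  83  78  74  78  88  92  96  93  88  81  75  74  83  94  90  86  76  72  69  50  33  32  40  44  44  45  44  45  45  45  45  50  56  54  56  55  55  55  56  54  53  57  62
230 108 107 109 116 126 127 123 110 107 103  99  94  96 103 106 105 105  98  92  83  82  84  89  89  83  79  79  77  51  22  16  17  16  16  15  18  16  16
[... 1688 characters left out ...]
  15  15  16  16  16  15  16  15  16  16  15  16  16  15  15  15
248 109 110 122 127 128 117  97  88  86  84  82  87  92  96  94  87  85  88  89  92  87  84  87  86  93  82  38  21  18  18  16  18  16  16  16  16  16  15  16  15  15  15  15  16  16  16  15  15  15  14  15  15
250 108 112 120 128 129 128 122 125 124 124 122 123 124 127 128 127 125 126 122 121 112 105 106 113 114 102  83  78  74  74  73  60  52  56  55  53  53  43  41  40  47  47  38  34  33  33  34  34  31  28  27  24
252 107 108 109 116 125 128 127 128 130 129 128 130 128 128 128 131 128 128 127 128 129 128 128 128 128 129 128 128 128 128 128 128 129 128 127 128 127 129 129 127 127 127 126 125 125 124 124 124 120 121 120 121
```

```bash
python3 - <<'E'
from h import *
a=cv2.imread('pics/t12.png');o=cv2.imread('pics/top0.png')
d=cv2.absdiff(a,o).max(2);m=(cv2.GaussianBlur(d,(3,3),0)>25).astype('uint8')
k,l,st,ce=cv2.connectedComponentsWithStats(m)
print([(ce[i].round().tolist(),st[i].tolist()) for i in range(1,k) if st[i][4]>6])
s=cv2.imread('pics/s12.png');o=cv2.imread('pics/side0.png');d=cv2.absdiff(s,o).max(2);m=(cv2.GaussianBlur(d,(3,3),0)>25).astype('uint8')
k,l,st,ce=cv2.connectedComponentsWithStats(m)
print([(ce[i].round().tolist(),st[i].tolist()) for i in range(1,k) if st[i][4]>6])
al=-.385
for a_ in(-.385,-.45):
  print('a',a_,'bar side',np.round(proj('side',B(.212,0,.055,a_)),1))
  for nm,x,z in(('1',-.188,.024),('2',-.164,.024),('3',-.140,.024),('4',-.116,.024),('top12',-.176,.0448),('top23',-.152,.0448)):
    print(nm,[np.round(proj(n,B(x,y,z+.009,a_)),1).tolist() for n in('top','side') for y in(-.022,)])
h=cv2.cvtColor(s,cv2.COLOR_BGR2HSV)
for r in range(168,214): print(r,' '.join('%3d'%x for x in h[r,350:376,1]),' V',' '.join('%3d'%x for x in h[r,356:372:3,2]))
E
```

```text
[([457.0, 289.0], [351, 172, 211, 228, 18446]), ([391.0, 202.0], [386, 195, 11, 16, 134]), ([235.0, 230.0], [232, 219, 8, 19, 70]), ([271.0, 232.0], [269, 222, 7, 19, 68]), ([342.0, 237.0], [330, 226, 25, 24, 501]), ([428.0, 229.0], [425, 228, 8, 4, 15]), ([404.0, 235.0], [404, 231, 2, 11, 18]), ([415.0, 242.0], [414, 232, 3, 21, 41]), ([249.0, 255.0], [247, 245, 7, 19, 64]), ([404.0, 248.0], [403, 244, 2, 9, 16]), ([231.0, 255.0], [228, 246, 9, 19, 55]), ([161.0, 351.0], [77, 285, 197, 115, 9931]), ([307.0, 383.0], [275, 357, 68, 43, 1728]), ([355.0, 398.0], [353, 397, 5, 3, 12])]
[([400.0, 31.0], [367, 0, 69, 73, 2016]), ([603.0, 12.0], [580, 0, 60, 35, 1251]), ([571.0, 12.0], [569, 11, 5, 2, 8]), ([496.0, 216.0], [365, 12, 275, 388, 40141]), ([415.0, 34.0], [414, 32, 3, 4, 8]), ([565.0, 43.0], [559, 42, 12, 5, 33]), ([557.0, 63.0], [550, 58, 15, 11, 83]), ([394.0, 98.0], [380, 91, 28, 16, 295]), ([384.0, 126.0], [366, 103, 38, 43, 839]), ([401.0, 129.0], [400, 127, 3, 5, 7]), ([339.0, 142.0], [328, 133, 30, 20, 243]), ([371.0, 148.0], [360, 145, 26, 9, 96]), ([550.0, 158.0], [548,
[... 6531 characters left out ...]
V 157 146 149 116 114 112
209 143 139 138 141 147 150 144 142 143 137 131 126 132 139 140 141 140 124  85  32  10  20  20  23  25  23  V 152 156 159 121 108 114
210 133 135 138 141 148 140 144 141 145 141 141 135 144 142 143 148 143 117  75  27  12  23  23  20  25  22  V 129 155 158 122 102 111
211 135 135 146 141 138 144 136 147 143 144 140 142 144 145 146 143 134 120  75  19  11  18  24  25  20  22  V 101 129 145 118  98 102
212 134 130 147 142 139 143 138 132 143 144 136 143 140 141 143 142 131 114  95  33   6  12  23  21  25  23  V  83 101 122 111  91  83
213 137 138 144 132 150 143 126 137 135 137 136 136 134 142 142 135 130 124 105  89  70  42  20  13  16  17  V  83  84 101 108 121  85
```

The numbers show 3 blanks in the row and one lying in the groove of blanks 2 and 3. All four are in the channel, and a slow forward tilt should unstack them. Next is the bar.

```bash
python3 -m crank '[[[0,-0.01,-0.02,0,0,0,-0.11],[0,-0.02,-0.04,0,0,0,-0.22],[0,-0.035,-0.05,0,0,0,-0.33],[0,-0.035,-0.05,0,0,0,-0.443],[0,-0.035,-0.05,0,0,0,-0.443]]]' 20
python3 - <<'E'
from h import *
a=-.385;p=B(.212,0,.055,a);print(p)
go((p[0],p[1],p[2]-.013),86.4)
for b in np.arange(-.35,.6,.05):
    q=B(.212,0,.055,b); d=q-p; print(round(b,2),'u',round(d@[np.cos(YAW),np.sin(YAW),0],4),'z',round(d[2],4),' frac y',round(-(d@[np.cos(YAW),np.sin(YAW),0])/.5,3),'z',round(-d[2]/.5,3))
b=read_camera('side');print(blobs(b,(0,150,60),(6,255,255),15)[0],np.round(proj('side',p),1))
E
```

```text
t: 34.42
tool_pos: [0.5041, -0.3228, 0.3799]
orientation: [0.109, 3.139, -0.0]
force: [-0.5, -0.0, 0.4]
opening: 0.0464
gripper_force: 0.0
[ 0.50345982 -0.32447856  0.28059245]
shift [ 0.001 -0.004  0.225] turn [-0.     0.    -0.004] q [-0.66  0.12  1.21  0.    1.81 -2.16] t 34.425
-0.35 u 0.0045 z -0.0062  frac y -0.009 z 0.012
-0.3 u 0.0105 z -0.0154  frac y -0.021 z 0.031
-0.25 u 0.016 z -0.0249  frac y -0.032 z 0.05
-0.2 u 0.021 z -0.0346  frac y -0.042 z 0.069
-0.15 u 0.0256 z -0.0445  frac y -0.051 z 0.089
-0.1 u 0.0296 z -0.0547  frac y -0.059 z 0.109
-0.05 u 0.0332 z -0.0651  frac y -0.066 z 0.13
-0.0 u 0.0362 z -0.0756  frac y -0.072 z 0.151
0.05 u 0.0387 z -0.0863  frac y -0.077 z 0.173
0.1 u 0.0406 z -0.097  frac y -0.081 z 0.194
0.15 u 0.042 z -0.1079  frac y -0.084 z 0.216
0.2 u 0.0429 z -0.1188  frac y -0.086 z 0.238
0.25 u 0.0432 z -0.1298  frac y -0.086 z 0.26
0.3 u 0.043 z -0.1407  frac y -0.086 z 0.281
0.35 u 0.0422 z -0.1516  frac y -0.084 z 0.303
0.4 u 0.0409 z -0.1625  frac y -0.082 z 0.325
0.45 u 0.039 z -0.1733  frac y -0.078 z 0.347
0.5 u 0.0366 z -0.184  frac y -0.073 z 0.368
0.55 u 0.0337 z -0.1945  frac y -0.067 z 0.389
[((np.float64(393.7), np.float64(95.8)), [383, 94, 22, 5, 48])] [393.6  95.9]
```

```bash
python3 -m crank '[[[0,0.001,-0.004,0.06,0,0,0],[0,0.001,-0.004,0.12,0,0,0],[0,0.001,-0.004,0.18,0,0,0],[0,0.001,-0.004,0.22,0,0,0],[0,0.001,-0.004,0.222,0,0,0]]]' 20
python3 -m crank '[[[-1,0,0,0,0,0,0],[-1,0,0,0,0,0,0],[-1,0,0,0,0,0,0],[-1,0,0,0,0,0,0],[-1,0,0,0,0,0,0]]]' 25
python3 -c "
from h import *
s=read_state();print(s['tool_pos']-B(.212,0,.055,-.385),s['force'])"
```

```text
t: 35.1
tool_pos: [0.5028, -0.3241, 0.267]
orientation: [-0.109, -3.137, -0.003]
force: [0.0, 0.1, 0.5]
opening: 0.0468
gripper_force: 0.0
t: 35.72
tool_pos: [0.5039, -0.3238, 0.269]
orientation: [0.105, 3.139, 0.002]
force: [1.0, 5.0, 2.4]
opening: 0.015
gripper_force: 25.0
[ 0.00044367  0.00070845 -0.01157018] [0.96546269 4.95094917 2.39112078]
```

```bash
python3 -m crank '[[[-1,0,-0.011,0.016,0,0,0],[-1,0,-0.023,0.035,0,0,0],[-1,0,-0.034,0.054,0,0,0],[-1,0,-0.044,0.073,0,0,0],[-1,0,-0.051,0.089,0,0,0]]]' 25
python3 -m crank '[[[-1,0,-0.008,0.02,0,0,0],[-1,0,-0.013,0.033,0,0,0],[-1,0,-0.016,0.045,0,0,0],[-1,0,-0.019,0.054,0,0,0],[-1,0,-0.021,0.062,0,0,0]]]' 25
python3 - <<'E'
from h import *
s=read_state();print(s['tool_pos']-B(.212,0,.055,0),s['force'],s['opening'])
a=read_camera('top');h=cv2.cvtColor(a,cv2.COLOR_RGB2HSV)
for r in(232,236,240,244,247): print(r,' '.join('%d'%x for x in h[r,326:390,1]))
E
```

```text
t: 36.35
tool_pos: [0.5021, -0.3493, 0.2247]
orientation: [0.106, 3.139, 0.002]
force: [-1.5, 5.6, 4.6]
opening: 0.0153
gripper_force: 25.0
t: 36.98
tool_pos: [0.5014, -0.3598, 0.1939]
orientation: [0.106, 3.139, 0.002]
force: [-1.6, 5.2, 5.5]
opening: 0.0152
gripper_force: 25.0
[ 0.00016885  0.00076684 -0.01111771] [-1.61747504  5.24778678  5.54486599] 0.015186544153497817
232 107 108 116 125 122 108 90 84 79 75 74 77 84 90 89 84 90 93 88 84 80 76 77 78 77 74 74 67 34 14 11 13 13 11 13 11 11 13 11 11 11 13 11 11 11 11 10 11 10 10 11 11 11 10 11 11 10 11 11 11 11 11 11 11
236 110 110 119 123 118 99 89 82 79 75 76 82 93 92 87 88 93 90 85 83 78 77 78 79 76 74 73 53 21 13 13 13 13 11 11 11 13 11 11 13 13 11 11 11 11 11 11 10 11 11 10 11 11 10 10 11 11 11 11 11 11 10 10 11
240 108 112 122 120 116 98 90 85 78 75 76 86 94 91 87 91 94 89 83 80 75 77 79 77 75 74 67 37 14 13 11 11 11 11 11 11 11 11 12 11 11 11 11 11 11 11 11 11 10 10 11 11 10 11 10 10 11 11 10 11 10 11 11 10
244 108 116 125 123 111 105 100 101 97 95 101 115 120 120 124 125 124 120 117 117 116 116 118 116 114 108 68 24 14 13 11 11 11 11 11 11 11 13 11 11 11 10 11 11 10 10 11 11 11 11 11 11 10 11 11 10 10 10 10 10 10 11 10 10
247 110 119 124 124 120 120 119 108 103 101 88 93 97 106 110 98 103 104 99 96 92 91 88 81 82 78 44 19 16 14 14 13 13 13 11 11 11 11 11 11 11 11 10 10 11 11 11 10 10 10 11 10 11 11 10 10 10 10 9 10 10 10 10 10
```

```bash
cat >> h.py <<'E'
def lane(a,n="top"):
    "sample colour along lane centre lines at blank-centre height; letters: g grey, B blue, w wood/blank (bright), d dark/brown"
    im=cv2.cvtColor(read_camera(n),cv2.COLOR_RGB2HSV)
    for y in(-.018,0,.018):
        o=""
        for x in np.arange(-.196,.164,.004):
            u,v=np.round(proj(n,B(x,y,.024,a))).astype(int); h,s,V=im[v,u]
            o+="B" if 100<h<130 and s>90 else "g" if s<45 else "w" if V>145 else "d"
        print(n,"%+.3f"%y,o)
E
python3 -m crank '[[[-1,0,-0.003,0.013,0,0,0],[-1,0,-0.006,0.026,0,0,0],[-1,0,-0.008,0.039,0,0,0],[-1,0,-0.01,0.052,0,0,0],[-1,0,-0.012,0.065,0,0,0]]]' 25
python3 - <<'E'
from h import *
s=read_state();print(s['tool_pos']-B(.212,0,.055,.15))
lane(.15);lane(.15,"side")
print(' '*11+''.join('|' if abs(x-round(x/.02)*.02)<.001 and round(x/.02)%5==0 else ' ' for x in np.arange(-.196,.164,.004)))
E
```

```text
t: 37.65
tool_pos: [0.5009, -0.3661, 0.1615]
orientation: [0.106, 3.139, 0.001]
force: [-2.2, 6.2, 6.2]
opening: 0.0154
gripper_force: 25.0
[ 9.01286578e-05  2.82217153e-04 -1.11731452e-02]
top -0.018 wwwwwwwwwwwwwwwwwwggggggggggggggggggggggggggggggggggwBBBBBdddBBBBBddddgBBBBBgggggggggggggg
top +0.000 wwwwwwwwwwwwwwwwwwgggggggggggggggggggggggggggggggggggBBBBBgddwBBBBddddBBBBBggggggggggggggg
top +0.018 wwwwwwwwwwwwwwwwwwgggggggggggggggggggggggggggggggggggBBBBBddddBBBBBdddwBBBBdgggggggggggggg
side -0.018 wwwwwwwwwwwwwwwwddddwwwwwwwwgggggggggggggggggggggdddddddddddddddddgggggggggggggggggggddddd
side +0.000 wwwwwwwwwwwwwwwwddddwwwwwwwggggggggggggggggggggggdddddddddddddddddddggggggggggggggggggdddd
side +0.018 wwwwwwwwwwwwwwwddddwwwwwwwwwggggggggggggggggggggggddddddddddddddddddgggggggggggggggggggddd
                                   |                        |                        |
```

```bash
python3 -m crank '[[[-1,0,0,0.01,0,0,0],[-1,0,-0.001,0.02,0,0,0],[-1,0,-0.002,0.022,0,0,0],[-1,0,-0.002,0.022,0,0,0],[-1,0,-0.002,0.022,0,0,0]]]' 25
python3 - <<'E'
from h import *
lane(.2)
E
python3 -m crank '[[[-1,0,0,0.01,0,0,0],[-1,0,0,0.022,0,0,0],[-1,0,0,0.022,0,0,0],[-1,0,0,0.022,0,0,0],[-1,0,0,0.022,0,0,0]]]' 25
python3 - <<'E'
from h import *
lane(.25)
E
```

```text
t: 38.38
tool_pos: [0.5009, -0.3672, 0.1502]
orientation: [0.106, 3.139, 0.001]
force: [-1.0, 5.2, 5.5]
opening: 0.0152
gripper_force: 25.0
top -0.018 ggggggggggggggggggggggggggwwwwwwwwwwwwwwwwwwwwwgggggwBBBBddddBBBBBddddwBBBBggggggggggggggg
top +0.000 gggggggggggggggggggggggggggwwwwwwwwwwwwwwwwwwwwggggggBBBBBdddBBBBBgdddwBBBBdgggggggggggggg
top +0.018 ggggggggggggggggggggggggggwwwwwwwwwwwwwwwwwwwwwwggggwBBBBgdddwBBBBddddBBBBBdgggggggggggggg
t: 39.05
tool_pos: [0.5007, -0.3678, 0.1386]
orientation: [0.106, 3.139, -0.0]
force: [1.3, 1.0, 0.3]
opening: 0.0154
gripper_force: 25.0
top -0.018 gggggggggggggggggggggggggggggggggggggggggggggggggggggwwwwwwddwwwwwwddddwwwwwwggggggggggggg
top +0.000 ggggggggggggggggggggggggggggggggggggggggggggggggggggwwwwwwdddwwwwwwdddddwwwwwggggggggggggg
top +0.018 gggggggggggggggggggggggggggggggggggggggggggggggggggggwwwwwdddddwwwwddddwwwwwwggggggggggggg
```

```bash
python3 - <<'E'
from h import *
lane(.25,"side")
for n in("top","side"):
    im=read_camera(n);cv2.imwrite(f"pics/{n}13.png",im[:,:,::-1])
    print(n,[np.round(proj(n,B(x,y,.024,.25)),0).tolist() for x in(.03,.066,.102,.15) for y in(-.03,.03)])
h=cv2.cvtColor(cv2.imread("pics/top13.png"),cv2.COLOR_BGR2HSV)
for r in range(226,258,2): print(r,' '.join('%3d/%3d'%(x[1],x[2]) for x in h[r,424:452]))
E
```

```text
side -0.018 wwwgggggggggggggggggggggggggggggggggggggggggggwwwwwwwwwwwwwwwwwwwwwwwwwwddddddwwwwwwwwwwww
side +0.000 wwgggggggggggggggggggggggggggggggggggggggggggwwwwwwwwwwwwwwwwwwwwwwwwwwddddddwwwwwwwwwwwww
side +0.018 dwwgggggggggggggggggggggggggggggggggggggggggggwwwwwwwwwwwwwwwwwwwwwwwwwddddddwwwwwwwwwwwww
top [[402.0, 250.0], [403.0, 232.0], [413.0, 252.0], [414.0, 233.0], [423.0, 253.0], [424.0, 234.0], [436.0, 254.0], [437.0, 236.0]]
side [[386.0, 149.0], [368.0, 145.0], [389.0, 146.0], [371.0, 142.0], [391.0, 143.0], [374.0, 139.0], [395.0, 139.0], [378.0, 136.0]]
226 112/155 112/161 108/186 106/194 106/195 106/194 106/194 107/195 106/194 106/194 106/194 106/194 106/194 106/194 106/194 106/194 106/194 106/194 107/193 107/193 107/193 107/193 107/193 107/193 107/193 108/194 106/194 106/194
228 113/158 113/163 109/188 105/196 106/197 107/196 106/197 106/197 106/197 107/198 106/198 106/198 107/198 106/198 105/197 105/196 105/196 105/196 106/197 105/196 105/197 106/197 106/197 106/197 107/198 106/198 106/198 106/198
230 124/202 125/200 122/198 122/195 122/190 120/182 117/186 116/191 
[... 2423 characters left out ...]
  84/142  74/114
252 101/175  21/159  22/161  63/137 119/144 125/174 122/199 118/218 116/226 112/224  70/199  19/187   8/186  11/165  22/128  31/106  26/ 97  24/ 95  37/ 97  48/102  43/101  36/ 98  50/108  47/113  27/123  22/125  38/108  52/ 99
254  88/176  22/163  23/166  52/147  81/151  84/174  85/194  85/208  85/216  83/219  50/204  16/191   8/187   7/183  10/171  30/137  65/113 103/114 126/168 123/193 112/189 106/183 106/183 104/171  87/132  60/102  55/ 98  55/ 98
256 112/207  99/200  94/193  98/187  85/180  66/182  61/184  59/182  46/190  42/196  35/192  27/187  22/185  17/179  14/178  38/141 103/109 126/119 129/180 121/198  81/176  73/161  84/146  72/117  56/100  55/ 98  55/ 97  53/ 97
```

Three blanks are in the pockets and the fourth is on the run-out. Let it settle, then tip back.

```bash
python3 -m crank '[[[-1,0,0,0,0,0,0],[-1,0,0,0,0,0,0],[-1,0,0.001,-0.022,0,0,0],[-1,0,0.002,-0.044,0,0,0],[-1,0,0.005,-0.066,0,0,0]]]' 25
python3 - <<'E'
from h import *
s=read_state();print(s['tool_pos']-B(.212,0,.055,.1))
lane(.1)
E
python3 -m crank '[[[-1,0,0.004,-0.021,0,0,0],[-1,0,0.009,-0.043,0,0,0],[-1,0,0.015,-0.064,0,0,0],[-1,0,0.022,-0.085,0,0,0],[-1,0,0.03,-0.105,0,0,0]]]' 25
python3 -m crank '[[[-1,0,0.009,-0.02,0,0,0],[-1,0,0.019,-0.039,0,0,0],[-1,0,0.03,-0.058,0,0,0],[-1,0,0.042,-0.077,0,0,0],[-1,0,0.055,-0.094,0,0,0]]]' 25
python3 - <<'E'
from h import *
s=read_state();print(s['tool_pos']-B(.212,0,.055,-.4),s['force'])
lane(-.4)
E
```

```text
t: 39.88
tool_pos: [0.5009, -0.3647, 0.1712]
orientation: [-0.106, -3.14, -0.001]
force: [5.3, 2.6, -4.2]
opening: 0.0152
gripper_force: 25.0
[-3.99481989e-05  2.60120283e-04 -1.23333381e-02]
top -0.018 gggggggggggggggggggggggggggggggggggggggggggggggggggggwwwwwwdddwwwwwwdddwwwwwwggggggggwwwdg
top +0.000 gggggggggggggggggggggggggggggggggggggggggggggggggggggdwwwwwwddwwwwwwdddwwwwwwgggggggdwwwdg
top +0.018 gggggggggggggggggggggggggggggggggggggggggggggggggggggdwwwwwdddddwwwwddddwwwwwggggggggdwwgg
t: 40.55
tool_pos: [0.5019, -0.3497, 0.2236]
orientation: [-0.106, -3.14, -0.001]
force: [5.3, 1.2, -5.9]
opening: 0.0151
gripper_force: 25.0
t: 41.18
tool_pos: [0.5037, -0.323, 0.271]
orientation: [0.106, 3.14, -0.001]
force: [5.0, -2.3, -4.0]
opening: 0.0156
gripper_force: 25.0
[ 0.00016466 -0.00051621 -0.01221543] [ 4.98411369 -2.31864838 -4.0298417 ]
top -0.018 wgggggggggggggggggggggggggggggggdwwwwwwggggggggggggggggwwwwwwwdddwwwwwwdddwwwwwggggggggggg
top +0.000 wgggggggggggggggggggggggggggggggddwwwwwwgggggggggggggggdwwwwwwdddwwwwwdddwwwwwwggggggggggg
top +0.018 wggggggggggggggggggggggggggggggggwwwwwwggggggggggggggggddwwwwddddwwwwwddddwwwwwggggggggggg
```

```bash
python3 -m crank '[[[-1,0,0,0,0,0,0],[0,0,0,0,0,0,0],[0,0,0,0,0,0,0],[0,0,0,0,0,0,0],[0,0,0,0,0,0,0]]]' 25
python3 -m crank '[[[0,0,0,-0.05,0,0,0],[0,0,0,-0.1,0,0,0],[0,0,0,-0.16,0,0,0],[0,-0.02,0.04,-0.16,0,0,0.1],[0,-0.06,0.12,-0.16,0,0,0.2]]]' 25
python3 - <<'E'
from h import *
a=read_camera('top');b=read_camera('side')
print(blobs(a,(0,150,60),(6,255,255),15)[0][1:],blobs(b,(0,150,60),(6,255,255),15)[0],blobs(b,(24,150,110),(34,255,255),15)[0])
lane(-.4);lane(-.4,"side")
go((.655,-.143,.25),-3.6)
E
```

```text
t: 41.85
tool_pos: [0.5034, -0.323, 0.2709]
orientation: [-0.107, -3.139, -0.0]
force: [-0.4, -0.7, 0.4]
opening: 0.0456
gripper_force: 0.0
t: 42.48
tool_pos: [0.5375, -0.2658, 0.3517]
orientation: [0.608, 3.081, -0.001]
force: [0.4, 0.7, 0.2]
opening: 0.0464
gripper_force: 0.0
[((np.float64(456.8), np.float64(244.7)), [455, 235, 5, 20, 88])] [((np.float64(393.9), np.float64(95.7)), [383, 93, 22, 6, 51])] [((np.float64(331.2), np.float64(139.0)), [329, 134, 6, 12, 48])]
top -0.018 wwwwwwgggggggggggggggggggggggggggggggggggggggggggggggggwwwwwwwdddwwwwwwdddwdddddgggggggggg
top +0.000 wwwwwwgggggggggggggggggggggggggggggggggggggggggggggggggdwwwwwwdddwwwwwdddwwwwddddddggggggg
top +0.018 wwwwwwgggggggggggggggggggggggggggggggggggggggggggggggggddwwwwddddwwwwwddddwwwwwgddddddgggg
side -0.018 wdwwwwwgggggggggggggggggggggggggggggggggggggggggggggdwwwwdddddwwwwddddwwwwwggggggggggggggd
side +0.000 wwwwwwggggggggggggggggggggggggggggggggggggggggggggggdwwwwdddddwwwwdddddwwwwggggggggggggggd
side +0.018 wwwwwwwgggggggggggggggggggggggggggggggggggggggggggggdwwwddddddwwwdddddddwwwggggggggggggggd
shift [-0.128  0.313  0.202] turn [-0.     0.     0.799] q [-0.54  0.11  1.27 -0.    1.76 -1.73] t 42.675
```

```bash
python3 -m crank '[[[0,-0.03,0.07,0,0,0,0.11],[0,-0.06,0.14,0,0,0,0.22],[0,-0.09,0.22,0,0,0,0.33],[0,-0.12,0.3,0.04,0,0,0.44],[0,-0.128,0.313,0.08,0,0,0.55]]]' 20
python3 -m crank '[[[0,0,0,0,0,0,0.11],[0,0,0,0,0,0,0.22],[0,0,0,0,0,0,0.25],[0,0,0,0,0,0,0.25],[0,0,0,0,0,0,0.25]]]' 20
python3 -c "
from h import *
go((.655,-.1435,.182),-3.6)"
```

```text
t: 43.3
tool_pos: [0.6564, -0.1426, 0.3102]
orientation: [-1.835, -2.55, -0.0]
force: [-0.3, -1.4, -1.2]
opening: 0.0468
gripper_force: 0.0
t: 43.92
tool_pos: [0.6551, -0.1444, 0.311]
orientation: [-2.294, -2.146, 0.0]
force: [-0.8, 1.3, -0.3]
opening: 0.0468
gripper_force: 0.0
shift [ 0.002 -0.     0.258] turn [-0.     0.    -0.002] q [-0.29  0.31  1.12 -0.    1.72 -0.23] t 43.925
```

```bash
python3 -m crank '[[[0,0.001,0,0.08,0,0,0],[0,0.001,0,0.16,0,0,0],[0,0.001,0,0.23,0,0,0],[0,0.001,0,0.256,0,0,0],[0,0.001,0,0.256,0,0,0]]]' 20
python3 -m crank '[[[-1,0,0,0,0,0,0],[-1,0,0,0,0,0,0],[-1,0,0,0,0,0,0],[-1,0,0,0,0,0,0],[-1,0,0,0,0,0,0]]]' 20
python3 -m crank '[[[-1,0,-0.02,0,0,0,0],[-1,0,-0.04,0,0,0,0],[-1,0,-0.06,0,0,0,0],[-1,0,-0.08,0,0,0,0],[-1,0,-0.1,0,0,0,0]]]' 20
```

```text
t: 44.55
tool_pos: [0.6549, -0.1431, 0.1826]
orientation: [-2.294, -2.145, 0.001]
force: [-0.2, 0.8, -0.2]
opening: 0.0463
gripper_force: 0.0
t: 45.18
tool_pos: [0.6548, -0.1431, 0.1837]
orientation: [-2.295, -2.145, 0.001]
force: [-4.6, 0.2, 5.0]
opening: 0.0137
gripper_force: 20.0
t: 45.8
tool_pos: [0.6051, -0.1397, 0.1837]
orientation: [2.295, 2.144, 0.001]
force: [3.3, 0.1, 5.4]
opening: 0.0138
gripper_force: 20.0
```

```bash
python3 -m crank '[[[-1,0,-0.004,0,0,0,0],[-1,0,-0.008,0,0,0,0],[-1,0,-0.012,0,0,0,0],[-1,0,-0.016,0,0,0,0],[-1,0,-0.016,0,0,0,0]]]' 20
```

```text
t: 46.42
tool_pos: [0.5998, -0.1393, 0.1839]
orientation: [2.291, 2.142, 0.007]
force: [16.1, -1.8, -1.7]
opening: 0.014
gripper_force: 20.0
```

```bash
python3 -m crank '[[[-1,0,0.004,0,0,0,0],[-1,0,0.004,0,0,0,0],[-0.5,0,0.004,0,0,0,0],[-0.5,0,0.004,0,0,0,0],[-0.5,0,0.004,0,0,0,0]]]' 20
python3 -m crank '[[[-0.5,0,0,-0.02,0,0,0],[-0.5,0,0,-0.06,0,0,0],[-0.5,0,0,-0.12,0,0,0],[-0.5,0,0,-0.24,0,0,0],[-0.5,0,0,-0.3,0,0,0]]]' 20
python3 -m crank '[[[0,0.12,-0.04,0,0,0,0],[0,0.24,-0.08,0,0,0,0],[0,0.36,-0.12,0,0,0,0],[0,0.48,-0.16,0,0,0,0],[0,0.5,-0.18,0,0,0,0]]]' 20
python3 - <<'E'
from h import *
a=read_camera('top');b=read_camera('side')
print(blobs(a,(0,150,60),(6,255,255),15)[0][1:],blobs(b,(0,150,60),(6,255,255),15)[0],blobs(b,(24,150,110),(34,255,255),10)[0],blobs(a,(24,150,110),(34,255,255),10)[0])
lane(-.4);lane(-.4,"side")
for y in(.0815,.0865):print(y,np.round(proj('side',B(0,y,.042,-.4)+[.004,0,0]),1),np.round(proj('top',B(0,y,.05,-.4)+[.004,0,0]),1))
for n,i in(('top',a),('side',b)):
    o=cv2.imread(f'pics/{n}0.png');d=(cv2.GaussianBlur(cv2.absdiff(i[:,:,::-1],o).max(2),(3,3),0)>25).astype('uint8')
    k,l,st,ce=cv2.connectedComponentsWithStats(d);print(n,[st[j].tolist() for j in range(1,k) if st[j][4]>10])
E
```

```text
t: 47.05
tool_pos: [0.5987, -0.1392, 0.1823]
orientation: [-2.294, -2.144, 0.002]
force: [-0.1, -0.6, 0.3]
opening: 0.0232
gripper_force: 0.0
t: 47.68
tool_pos: [0.6005, -0.1396, 0.3394]
orientation: [2.291, 2.141, 0.005]
force: [0.3, -1.2, -0.1]
opening: 0.023
gripper_force: 0.0
t: 48.3
tool_pos: [0.5258, 0.1195, 0.3352]
orientation: [2.29, 2.149, 0.004]
force: [0.8, 0.1, 0.1]
opening: 0.0466
gripper_force: 0.0
[((np.float64(457.0), np.float64(240.9)), [455, 228, 5, 27, 126])] [((np.float64(393.8), np.float64(95.7)), [383, 93, 22, 6, 49])] [((np.float64(347.2), np.float64(143.0)), [345, 138, 6, 12, 47])] [((np.float64(389.6), np.float64(213.7)), [385, 212, 10, 5, 37])]
top -0.018 ddgggggggggggggggggggggggggggggggggggggggggggggggggggggwwwwwwwdddwwwwwwdddwwwwwggggggggggg
top +0.000 gggggggggggggggggggggggggggggggggggggggggggggggggggggggdwwwwwwdddwwwwwdddwwwwwwggggggggggg
top +0.018 gggggggggggggggggggggggggggggggggggggggggggggggggggggggddwwwwddddwwwwwddddwwwwwggggggggggg
side -0.018 wdwwwwwgggggggggggggggggggggggggggggggggggggggggggggwwwwwdddddwwwwddddwwwwwggggggggggggggd
side +0.000 
[... 344 characters left out ...]
 [436, 227, 27, 30, 371], [395, 229, 11, 24, 221], [418, 228, 24, 27, 251], [407, 230, 11, 24, 222], [247, 245, 6, 19, 51], [228, 246, 6, 19, 45], [77, 285, 199, 115, 9904], [321, 377, 51, 23, 853], [375, 396, 5, 4, 17]]
side [[302, 0, 338, 400, 55916], [330, 29, 9, 11, 67], [582, 90, 21, 11, 104], [604, 94, 6, 7, 28], [564, 109, 8, 4, 20], [588, 108, 5, 4, 11], [597, 109, 19, 7, 56], [588, 113, 8, 6, 23], [400, 126, 3, 7, 11], [554, 158, 13, 16, 132], [334, 163, 36, 50, 463], [635, 197, 5, 6, 14], [367, 204, 4, 7, 11], [335, 207, 33, 14, 183], [585, 217, 55, 54, 2057], [584, 225, 10, 14, 52], [301, 266, 28, 18, 215], [320, 296, 30, 21, 295], [277, 302, 30, 23, 345], [312, 321, 30, 21, 300]]
```

```bash
python3 -c "
from plant import *
print(close_job())"
```

```text
the job is handed in; nothing more can be done
None
```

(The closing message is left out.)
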